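# Swap the vial and the marble dish on the zinc shelf

## Robot

A 6-joint arm with a two-finger parallel gripper is mounted at the origin on the work surface. World frame = base frame: x ahead of the robot, y to its left, z up, the work surface at z = 0. Lengths are in m, angles in rad, forces in N, time in s.
With the tool pointing down it reaches from about 0.35 to 0.85 m from the base axis. Payload 8.1 kg.
Tool frame: the origin (TCP) lies at the very end of the fingers, on their centre line; the grasp point (between the pads) lies 19 mm behind it; z points along the fingers, y is the direction in which the jaws open and shut (so a half turn about z gives the same grasp; the last joint's range is limited). The gripper opens to 85 mm and grips with 20 to 120 N. Pads are 22 mm wide; open, the fingers measure 114 mm over their backs; the gripper's body (76 mm by 85 mm) begins 54 mm behind the grasp point. The pads swing forward as they close: fully open they stand 13 mm farther back than shut.
Start: joints at [-1.209, 0.13, 1.488, -0, 1.523, -0.085], TCP at [0.259, -0.541, 0.231] pointing down, gripper open.
Joint ranges: [-2.96, 2.96], [-0.89, 2.26], [0.02, 2.5], [-1.34, 4.48], [0, 2.73], [-2.66, 2.66]. Speed limits (rad/s): [2.39, 2.39, 2.79, 3.14, 3.14, 3.14].

## Interface

Orientations are given as [roll, pitch, yaw] about the fixed x, y, z axes, in that order (R = Rz(yaw) Ry(pitch) Rx(roll)).
In Python, from plant import sensors, imaging, close_job gives the robot as it stands.
- The arm moves only by the tool step_arm, never from a script. Its argument "targets" is text: rows parted by semicolons, each of 7 numbers parted by spaces: the shift along the tool's x, y, z in m, then the turn, a rotation vector about the tool's x, y, z in degrees, then the finger opening in m, from 0 to 0.0854. In form: tx ty tz rx ry rz grip; .... A call has 1 to 20 rows; each row shifts and turns the pose as measured when the row begins, along the tool's axes as they then stand; what a row does not reach is not made up. A row lasts 1/12 s, in which the tool goes at most 41.7 mm and 7.16 degrees, less where a joint would pass 70% of its speed; a pose out of reach is approached as far as the arm can. A call is refused whole if a number of a shift passes 0.0417 or a number of a turn 7.16, either way. A call with a gripper value outside its range is refused whole. The fingers move at their own pace and stop on an object; "newtons" is the grip in N (left out, the last holds). Time passes only in rows, so rows that do not move let the fingers close. It gives the time, the measured TCP pose, the force and the opening at its end, in the units of the state.
- sensors.observe(): the state, without advancing time (a new reading comes with each control period).
- imaging.snapshot(name): name is "scene" or "top"; returns (picture, depth): 400x640x3 uint8, red, green, blue; 400x640 float32, m along the optical axis (not along the pixel's ray), 0 where there is no reading.
- imaging.get_calibration(name): a dict with "camera_matrix" (3x3 intrinsics, pixels), "R" (3x3) and "t" (3): a world point X has camera coordinates R X + t. Camera axes: x right, y down, z forward; pixel columns grow to the right and rows downward; lengths in m; the calibration is good to about 2 mm. A picture is of the moment at which its call begins. get_calibration takes no time and is no camera call.
- close_job(): hands the job in, once; it reports no verdict.
The state is a dict: "time": time; "qpos": joint angles; "joint_velocities": joint speeds; "joint_efforts": joint torques, N m; "tool_pos": TCP position; "tool_rot": TCP orientation; "contact_force": force on the tool from outside, world axes, zero at the start; "torque": the same for the moment, N m; "width": finger opening in m.
Only numpy, scipy, OpenCV 4.12 (cv2) and the standard library are available. Lean on these libraries where they do the work, as an engineer would, in place of code of your own. Each camera call takes 0.05 s, during which the arm holds its last target.

## Task

On the zinc shelf, swap the corked vial of yellow marbles with the frosted glass dish, so that each stands in the middle of the bay the other came from: the vial upright, the dish flat and lengthwise across the shelf from back to front as it is now, with all three of its loose marbles still in it. Carry both level and set them down gently, they are glass; the empty felt mat is free for parking one of them meanwhile. Leave the mug in its bay and everything else on the table where it is.

Things in the scene. Friction and masses are not known exactly. Their poses are not given: they have to be found in the camera images.
- shelf: fixed zinc shelf, 160 (x) by 481 mm (y), deck 70 mm above the table. Origin: centre of its underside; x across its depth away from the robot, y along its length, z up. Lips 8 mm high round the deck and between three bays in a row along y, each 150 (x) by 151 mm (y) inside; they hold vial, dish and mug in any order. Magnetic strip with 2 balls and a scoop on its far face, below the deck
- bay1 (a point): middle of the bay at the +y end of the shelf, on the deck (70 mm above the table); axes as the shelf
- bay2 (a point): middle of the middle bay, on the deck; axes as the shelf
- bay3 (a point): middle of the bay at the -y end of the shelf, on the deck; axes as the shelf
- vial: upright clear glass cylinder full of yellow marbles (fixed inside), 56 mm in diameter with straight sides from 3 to 118 mm above its base, then a shoulder, and a cork stopper 34 to 38 mm in diameter from 126 to 150 mm. About 0.36 kg. Origin: centre of its underside, z up
- dish: oblong open frosted glass dish with upright walls, straight long sides (70 mm straight) and half-round ends, outside 130 mm (x) by 60 mm (y) by 42 mm high, walls and floor 5 mm thick, about 0.28 kg. Origin: centre of its underside; x along its length, z up. Stands with its length roughly along the shelf's x. Three loose marbles roll in it
- marble1_center (a point): centre of a loose glass marble, 28 mm in diameter, 29 g, lying in the dish
- marble2_center (a point): centre of the second such marble in the dish
- marble3_center (a point): centre of the third such marble in the dish
- mug: chipped teal enamel mug, 80 mm in diameter, 82 mm high, in the third bay; its handle reaches 70 mm from its axis along its own +y and points roughly away from the robot. Origin: centre of its underside, z up. To be left alone
- mat: fixed grey felt sorting mat on the table on the robot's side of the shelf, 110 mm (x) by 180 mm (y), 4 mm thick, empty: a free place for parking. Origin: centre of its underside at table height, z up
- table: the plank table; its upper face is at height 0
- tin: round lidded metal tin, 69 mm in diameter, 62 mm high, on the table beside the mat's +y end. Origin: centre of its underside. To be left alone
- magnifier: hand magnifier lying flat beside the mat's -y end, lens ring 74 mm in diameter and 10 mm thick centred 55 mm along its own +x, handle 16 mm thick reaching 75 mm along -x. Origin: on the table between ring and handle. To be left alone
- jar: squat lidded glass jar of mixed marbles, 86 mm in diameter, 106 mm high, on the table to the robot's right of the shelf. Origin: centre of its underside. To be left alone
- gauge: flat brass plate with four graded round holes for sizing marbles, 60 by 190 by 8 mm, lying on the table to the robot's left of the shelf. Origin: centre of its underside. To be left alone

How it is judged:
By the outcome, as a careful person would: the job done as asked, in the order asked, and still so for the second after the job is handed in, with the robot touching nothing.
It also fails if it takes over 69 s, if anything falls off the work surface, if the arm or the gripper's body presses on something with over 40 N, if the wrist force passes 120 N, or if a joint passes its speed limit or range.

## Working session

There is one attempt and no reset: what is moved stays moved. The work goes in short steps, Python scripts to look and compute and a tool call to move; the robot and the scene stay as the last step left them, time stands still between calls to the robot, and variables do not carry over. Pictures are saved under pics/ and viewed, and the job is handed in when it is done.

Besides the shell and the picture viewer there is one more tool, called after "Emit:" as name(argument=value, ...) on one line, values as JSON. step_arm: Moves the arm, as the interface text tells. Its arguments: {"type":"object","properties":{"targets":{"type":"string"},"newtons":{"type":"number"}},"required":["targets"]}

```bash
mkdir -p pics; ls; python3 - <<'E'
from plant import sensors, imaging
import cv2,numpy as np
print(sensors.observe())
for n in("scene","top"):
    p,d=imaging.snapshot(n); cv2.imwrite(f"pics/{n}0.png",p[:,:,::-1]); np.save(f"{n}0.npy",d); np.save(f"{n}0p.npy",p)
    c=imaging.get_calibration(n); print(n,c)
E
```

```text
pics
{'time': 0.0, 'qpos': array([-1.20941592e+00,  1.31197643e-01,  1.48929049e+00, -1.02364074e-05,
        1.52300591e+00, -8.54014699e-02]), 'joint_velocities': array([-0.00056973, -0.00063635, -0.0006789 ,  0.00105953, -0.00145901,
       -0.00080744]), 'joint_efforts': array([-7.83723663e-04, -5.69404793e+01, -5.00550914e+01, -4.26127663e-04,
        1.48858828e-02,  2.52507715e-05]), 'tool_pos': array([ 0.25905658, -0.54057194,  0.2302165 ]), 'tool_rot': array([-3.13969733e+00, -1.51997094e-04,  4.46782234e-01]), 'contact_force': array([-0.6243464 , -0.46312484,  0.24805694]), 'torque': array([ 0.03513225, -0.01016884, -0.02889655]), 'width': 0.08509192776679837}
scene {'camera_matrix': array([[361.22759929,   0.        , 323.34238382],
       [  0.        , 361.22759929, 194.5581456 ],
       [  0.        ,   0.        ,   1.        ]]), 'R': array([[ 0.56339753,  0.82617996, -0.00314516],
       [ 0.60417204, -0.4145941 , -0.6805056 ],
       [-0.56352406,  0.38149496, -0.73273613]]), 't': array([-0.30456607, -0.22993939,  1.43185351])}
top {'camera_matrix': array([[398.52810323,   0.        , 320.06750577],
       [  0.        , 398.52810323, 200.78812429],
       [  0.        ,   0.        ,   1.        ]]), 'R': array([[-0.0103529 , -0.999921  ,  0.00712801],
       [-0.99840086,  0.00994046, -0.05564986],
       [ 0.05557461, -0.00769275, -0.9984249 ]]), 't': array([-1.05894324e-03,  5.10436622e-01,  1.20102435e+00])}
```

View pics/scene0.png

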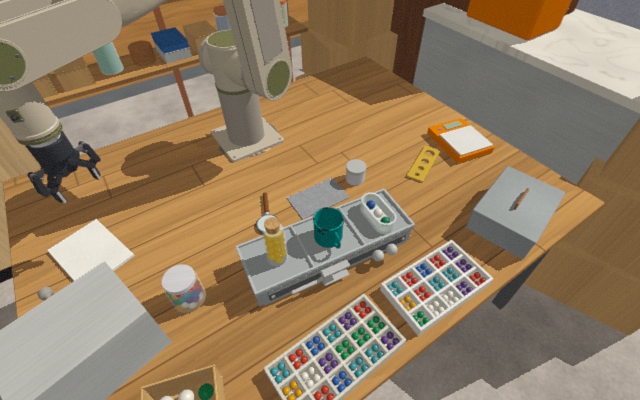

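View pics/top0.png

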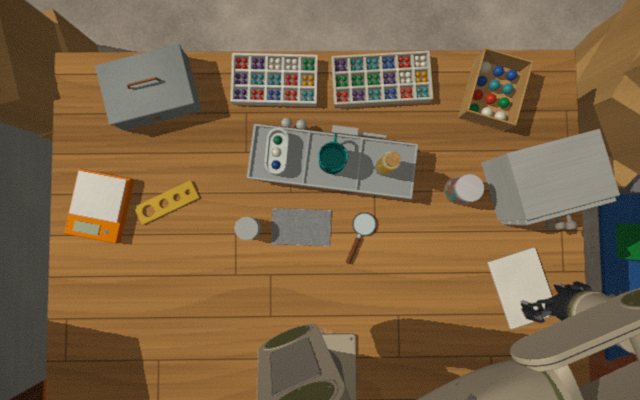

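The scene and top views show the vial (top ~388,163) in bay3, the mug (333,157) in the middle and the dish (277,151) with three marbles in bay1. The mat (302,227) lies between the tin and the magnifier. Next I'll measure these.

```bash
cat > h.py <<'E'
import numpy as np,cv2
from plant import sensors,imaging
def cal(n):
    c=imaging.get_calibration(n); return c["camera_matrix"],c["R"],c["t"]
def ray(n,uv,z):
    K,R,t=cal(n); d=R.T@np.linalg.inv(K)@np.array([uv[0],uv[1],1.]); o=-R.T@t
    return o+d*(z-o[2])/d[2]
def proj(n,X):
    K,R,t=cal(n); p=K@(R@np.asarray(X,float)+t); return p[:2]/p[2]
def cloud(n,d):
    K,R,t=cal(n); v,u=np.mgrid[0:400,0:640]
    c=np.stack([(u-K[0,2])/K[0,0]*d,(v-K[1,2])/K[1,1]*d,d],-1)
    return (c-t)@R
def crop(n,p,x0,y0,x1,y1,f,name):
    cv2.imwrite("pics/"+name+".png",cv2.resize(p[y0:y1,x0:x1,::-1],None,fx=f,fy=f,interpolation=cv2.INTER_CUBIC))
E
python3 - <<'E'
from h import *
p=np.load("top0p.npy");s=np.load("scene0p.npy")
crop("top",p,225,110,425,260,4,"topc")
crop("scene",s,230,150,430,300,4,"scc")
d=np.load("top0.npy");C=cloud("top",d)
Z=C[...,2]
for (u,v) in [(270,180),(300,175),(310,230),(290,210),(250,230),(388,160),(277,180),(400,185),(333,157)]: print((u,v),C[v,u].round(4))
E
```

```text
(270, 180) [0.568 0.138 0.083]
(300, 175) [0.5824 0.0517 0.0767]
(310, 230) [0.4217 0.0254 0.0046]
(290, 210) [0.4835 0.086  0.0073]
(250, 230) [0.4246 0.1989 0.0635]
(388, 160) [ 0.6016 -0.1792  0.2184]
(277, 180) [0.5684 0.1183 0.0779]
(400, 185) [ 0.5511 -0.2396  0.0705]
(333, 157) [ 0.6349 -0.0449  0.0722]
```

View pics/topc.png

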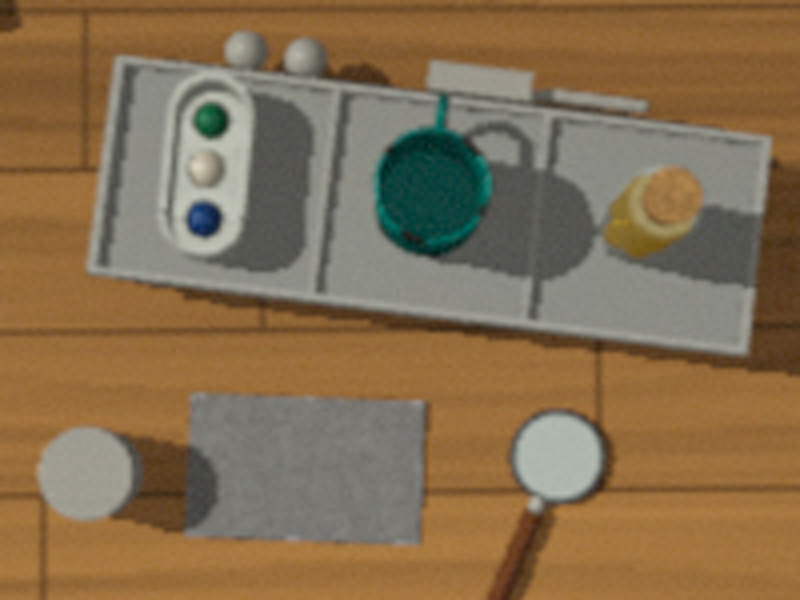

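View pics/scc.png

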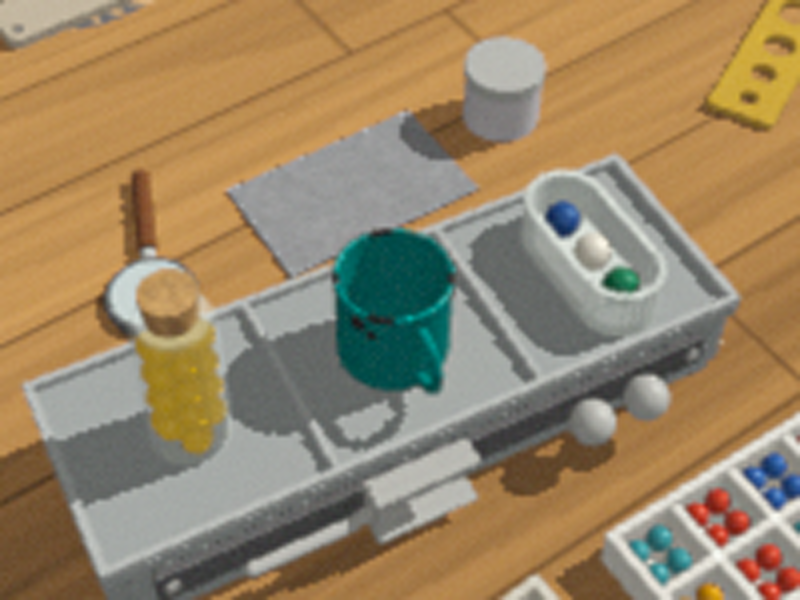

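```bash
python3 - <<'E'
from h import *
def T(U,V,f=4,x0=225,y0=110): return ((U+.5)/f-.5+x0,(V+.5)/f-.5+y0)
def S(U,V): return T(U,V,4,230,150)
c=[ray("top",T(*q),.078) for q in [(118,57),(770,137),(747,354),(91,271)]]
for q in c: print(q.round(4))
m=np.mean(c,0);print("shelf c",m, "len",np.linalg.norm(c[0]-c[1]),np.linalg.norm(c[2]-c[3]),np.linalg.norm(c[0]-c[3]),np.linalg.norm(c[1]-c[2]))
y=(c[0]-c[1]+c[3]-c[2]);print("yaw",np.degrees(np.arctan2(-y[0],y[1])))
c2=[ray("scene",S(*q),.078) for q in [(612,157),(738,298),(104,573),(28,384)]]
for q in c2: print(q.round(4))
print("scene c",np.mean(c2,0))
p=np.load("top0p.npy");hsv=cv2.cvtColor(p,cv2.COLOR_RGB2HSV)
# cork
m=((hsv[...,0]>8)&(hsv[...,0]<20)&(hsv[...,1]>90)).astype(np.uint8); 
mm=np.zeros_like(m);mm[145:170,380:405]=m[145:170,380:405]
cs,_=cv2.findContours(mm,0,1);k=max(cs,key=cv2.contourArea);print("cork",cv2.minEnclosingCircle(k),cv2.fitEllipse(k))
for U,V in[(672,194)]: print("vial top",ray("top",T(U,V),.22))
print("vial scene",ray("scene",S(167,287),.22))
# dish: white bright
for th in(150,170):
  g=((p.min(-1)>th)).astype(np.uint8);mm=np.zeros_like(g);mm[122:180,262:292]=g[122:180,262:292]
  cs,_=cv2.findContours(mm,0,1);k=max(cs,key=cv2.contourArea);print(th,cv2.minAreaRect(k),cv2.contourArea(k))
  r=cv2.minAreaRect(k);print(ray("top",r[0],.112)); b=cv2.boxPoints(r);P=np.array([ray("top",q,.112)for q in b]);print(P.round(4))
for q in [(212,119),(206,169),(204,218)]: print("marb",ray("top",T(*q),.089))
print("dish crop ends",ray("top",T(212,69),.112),ray("top",T(203,256),.112),ray("top",T(161,165),.112),ray("top",T(254,165),.112))
print("mug",ray("top",T(433,188),.152),"tin",ray("top",T(89,472),.062),"mag",ray("top",T(558,456),.01))
for q in [(191,394),(425,402),(420,544),(185,535)]: print("mat",ray("top",T(*q),.004))
E
```

```text
[0.7335 0.1843 0.078 ]
[ 0.6703 -0.2906  0.078 ]
[ 0.5119 -0.2701  0.078 ]
[0.5768 0.204  0.078 ]
shelf c [ 0.62313136 -0.04313042  0.078     ] len 0.4790627741628909 0.47853134112588 0.15786605407471194 0.1596916456519152
yaw -7.682987000082679
[0.5762 0.1997 0.078 ]
[0.7333 0.1825 0.078 ]
[ 0.6697 -0.289   0.078 ]
[ 0.5147 -0.2676  0.078 ]
scene c [ 0.62349296 -0.04359431  0.078     ]
cork ((392.4189147949219, 158.68919372558594), 7.587555408477783) ((392.5713195800781, 158.6634979248047), (13.134354591369629, 14.56099796295166), 60.669036865234375)
vial top [ 0.60608616 -0.19085236  0.22      ]
vial scene [ 0.60276463 -0.19098725  0.22      ]
150 ((275.70294189453125, 149.97030639648438), (21.4928035736084, 44.77667236328125), 5.710593223571777) 627.5
[0.64979476 0.11819126 0.112     ]
[[0.59   0.1547 0.112 ]
 [0.7167 0.1419 0.112 ]
 [0.71   0.0814 0.112 ]
 [0.5833 0.0947 0.112 ]]
170 ((277.4010009765625, 154.38580322265625), (15.959339141845703, 35.76601791381836), 4.085616588592529) 279.0
[0.63719242 0.11345938 0.112     ]
[[0.5885 0.1396 0.112 ]
 [0.6898 0.1321 0.112 ]
 [0.6862 0.0872 0.112 ]
 [0.5848 0.0949 0.112 ]]
marb [0.6848342 0.1148971 0.089    ]
marb [0.64851916 0.11937303 0.089     ]
marb [0.61303016 0.12095868 0.089     ]
dish crop ends [0.71569162 0.1124804  0.112     ] [0.58270552 0.11939201 0.112     ] [0.64749663 0.14871711 0.112     ] [0.64690322 0.08317965 0.112     ]
mug [ 0.62270834 -0.04126812  0.152     ] tin [0.43153097 0.20824994 0.062     ] mag [ 0.43947935 -0.1400379   0.01      ]
mat [0.48987334 0.1402885  0.004     ]
mat [ 0.48191577 -0.03921894  0.004     ]
mat [ 0.37343436 -0.03411043  0.004     ]
mat [0.38220364 0.14526411 0.004     ]
```

```bash
cat >> h.py <<'E'
from scipy.spatial.transform import Rotation as Ro
def delta(x,y,z,yaw):
    s=sensors.observe(); R=Ro.from_euler("xyz",s["tool_rot"]); G=Ro.from_euler("xyz",[np.pi,0,np.radians(yaw)])
    print("t",round(s["time"],2),"pos",s["tool_pos"].round(4),"rpy",np.degrees(s["tool_rot"]).round(2),"w",round(s["width"],4),"F",s["contact_force"].round(1))
    print("shift in final axes mm",(G.inv().apply(np.array([x,y,z])-s["tool_pos"])*1e3).round(1),"in present axes",(R.inv().apply(np.array([x,y,z])-s["tool_pos"])*1e3).round(1),"rotvec deg",np.degrees((R.inv()*G).as_rotvec()).round(2))
E
python3 - <<'E'
from h import *
C=cloud("top",np.load("top0.npy"))
m=(C[...,0]>.2)&(C[...,0]<.75)&(C[...,1]<-.3)&(C[...,1]>-.75)&(np.load("top0.npy")>0)
for y in np.arange(-.3,-.75,-.05):
    print(round(y,2),[round(float(C[...,2][m&(abs(C[...,1]-y)<.012)&(abs(C[...,0]-x)<.012)].max(initial=0)),2) for x in np.arange(.25,.75,.05)])
delta(.6045,-.191,.27,-7.5)
C2=cloud("scene",np.load("scene0.npy"))
# dish rim points from both clouds
for n,c,d in(("top",C,np.load("top0.npy")),("scene",C2,np.load("scene0.npy"))):
    k=(d>0)&(abs(c[...,2]-.111)<.005)&(c[...,0]>.55)&(c[...,0]<.75)&(c[...,1]>.06)&(c[...,1]<.18)
    P=c[k][:,:2]; r=cv2.minAreaRect((P*1000).astype(np.float32)); print(n,k.sum(),r)
E
```

```text
-0.3 [0.64, 0.01, 0.01, 0.0, 0.01, 0.0, 0.01, 0.01, 0.0, 0.0]
-0.35 [0.65, 0.01, 0.01, 0.01, 0.01, 0.0, 0.0, 0.01, 0.01, 0.01]
-0.4 [0.65, 0.01, 0.01, 0.01, 0.0, 0.11, 0.11, 0.01, 0.01, 0.01]
-0.45 [0.01, 0.65, 0.01, 0.01, 0.01, 0.11, 0.11, 0.01, 0.01, 0.01]
-0.5 [0.61, 0.61, 0.01, 0.01, 0.0, 0.0, 0.0, 0.17, 0.01, 0.01]
-0.55 [0.02, 0.49, 0.01, 0.01, 0.17, 0.18, 0.18, 0.18, 0.17, 0.01]
-0.6 [0.02, 0.35, 0.02, 0.01, 0.17, 0.18, 0.17, 0.17, 0.17, 0.01]
-0.65 [0.02, 0.02, 0.02, 0.01, 0.16, 0.18, 0.18, 0.18, 0.17, 0.0]
-0.7 [0.02, 0.01, 0.01, 0.01, 0.15, 0.18, 0.17, 0.18, 0.18, 0.01]
t 0.1 pos [ 0.2591 -0.5406  0.2303] rpy [-1.799e+02 -1.000e-02  2.560e+01] w 0.0851 F [ 0.1 -0.2  0.6]
shift in final axes mm [ 296.8 -391.7  -39.7] in present axes [ 462.6 -166.1  -39.3] rotvec deg [-1.00e-01  2.00e-02  3.31e+01]
top 219 ((648.6036987304688, 116.4595947265625), (60.84519958496094, 129.1538848876953), 84.58658599853516)
scene 237 ((647.62158203125, 116.06867218017578), (62.8494758605957, 130.10450744628906), 86.55536651611328)
```

Emit:
step_arm(targets="0 0 -0.008 0 0 6.6 0.085; 0 0 -0.008 0 0 6.6 0.085; 0 0 -0.008 0 0 6.6 0.085; 0 0 -0.008 0 0 6.6 0.085; 0 0 -0.008 0 0 6.6 0.085; 0.01 -0.013 0 0 0 0 0.085; 0.019 -0.025 0 0 0 0 0.085; 0.019 -0.025 0 0 0 0 0.085; 0.019 -0.025 0 0 0 0 0.085; 0.019 -0.025 0 0 0 0 0.085; 0.019 -0.025 0 0 0 0 0.085; 0.019 -0.025 0 0 0 0 0.085; 0.019 -0.025 0 0 0 0 0.085; 0.019 -0.025 0 0 0 0 0.085; 0.019 -0.025 0 0 0 0 0.085; 0.019 -0.025 0 0 0 0 0.085; 0.019 -0.025 0 0 0 0 0.085; 0.019 -0.025 0 0 0 0 0.085; 0.019 -0.025 0 0 0 0 0.085; 0.01 -0.013 0 0 0 0 0.085", newtons=30)

```text
time: 1.77
tool_pos: [0.5857, -0.2213, 0.2608]
tool_rot: [-3.127, 0.016, -0.168]
contact_force: [-0.4, -0.4, -0.4]
width: 0.0848
```

```bash
python3 -c "
from h import *
delta(.6045,-.191,.154,-7.5)
from h import *
c=[]
for n in('top','scene'):
    d=np.load(n+'0.npy');C=cloud(n,d);k=(d>0)&(abs(C[...,2]-.2195)<.006)&(abs(C[...,0]-.604)<.05)&(abs(C[...,1]+.19)<.05)
    print(n,k.sum(),cv2.minEnclosingCircle((C[k][:,:2]*1000).astype(np.float32)),C[k].mean(0))
"
```

```text
t 1.77 pos [ 0.5857 -0.2213  0.2608] rpy [-179.15    0.92   -9.65] w 0.0848 F [-0.4 -0.4 -0.4]
shift in final axes mm [ 14.6 -32.5 106.8] in present axes [ 15.1 -31.4 107. ] rotvec deg [-0.87  0.9  -2.15]
top 170 ((605.9805297851562, -192.13973999023438), 19.180404663085938) [ 0.60579473 -0.19216221  0.22072977]
scene 174 ((605.0966186523438, -193.40823364257812), 19.72184944152832) [ 0.60740577 -0.19348517  0.21920468]
```

Emit:
step_arm(targets="0.008 -0.016 0 -0.5 0.5 -1 0.085; 0.006 -0.014 0 -0.4 0.4 -1 0.085; 0 0 0 0 0 0 0.085; 0 0 0 0 0 0 0.085")

```text
time: 2.1
tool_pos: [0.607, -0.1876, 0.2574]
tool_rot: [-3.14, 0.004, -0.126]
contact_force: [-0.5, -0.2, 0.2]
width: 0.0846
```

```bash
python3 -c "
from h import *
delta(.6052,-.192,.154,-7.5)
p,d=imaging.snapshot('scene');crop('s',p,180,100,380,250,4,'s1')
"
```

```text
t 2.1 pos [ 0.607  -0.1876  0.2574] rpy [-179.94    0.24   -7.23] w 0.0846 F [-0.5 -0.2  0.2]
shift in final axes mm [ -1.2   4.6 103.4] in present axes [ -0.8   4.7 103.4] rotvec deg [-0.06  0.24  0.27]
```

View pics/s1.png

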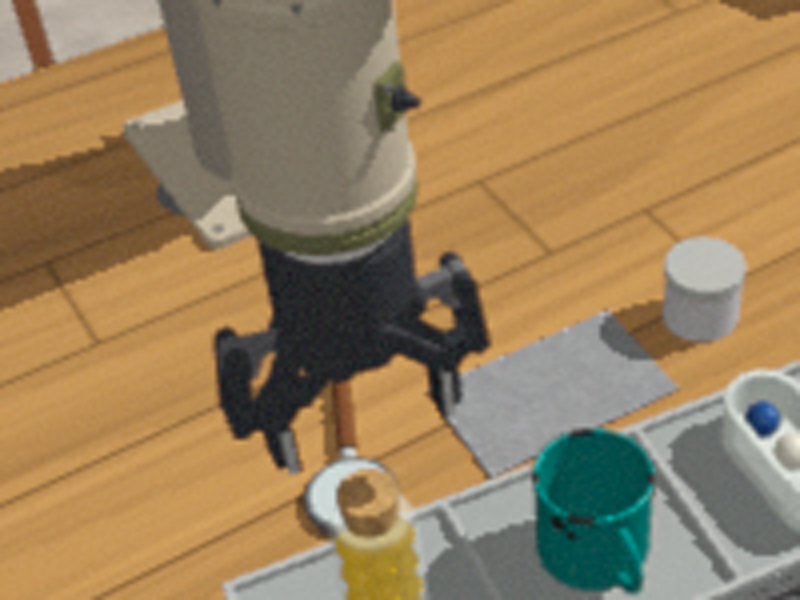

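The gripper hangs above the cork (cork at crop 368,490, fingertips at 285,465 and 450,400), about centred. I'll correct the 5 mm offset and descend.

Emit:
step_arm(targets="-0.001 0.005 0 0 0.2 0.2 0.085; 0 0 0.006 0 0 0 0.085; 0 0 0.01 0 0 0 0.085; 0 0 0.01 0 0 0 0.085; 0 0 0.01 0 0 0 0.085; 0 0 0.01 0 0 0 0.085; 0 0 0.006 0 0 0 0.085; 0 0 0 0 0 0 0.085; 0 0 0 0 0 0 0.085")

```text
time: 2.9
tool_pos: [0.6011, -0.1972, 0.1968]
tool_rot: [-3.14, 0.005, -0.138]
contact_force: [0.3, 0.6, 0.4]
width: 0.085
```

```bash
python3 -c "
from h import *
delta(.6052,-.192,.154,-7.5)
for n in('scene','top'):
  p,d=imaging.snapshot(n);a=(230,140) if n=='scene' else (330,90);crop(n,p,a[0],a[1],a[0]+120,a[1]+100,5,n+'2')
"
```

```text
t 2.9 pos [ 0.6011 -0.1972  0.1968] rpy [-179.89    0.31   -7.9 ] w 0.085 F [0.3 0.6 0.4]
shift in final axes mm [ 3.4 -5.7 42.8] in present axes [ 3.6 -5.7 42.7] rotvec deg [-0.11  0.31 -0.4 ]
```

View pics/scene2.png

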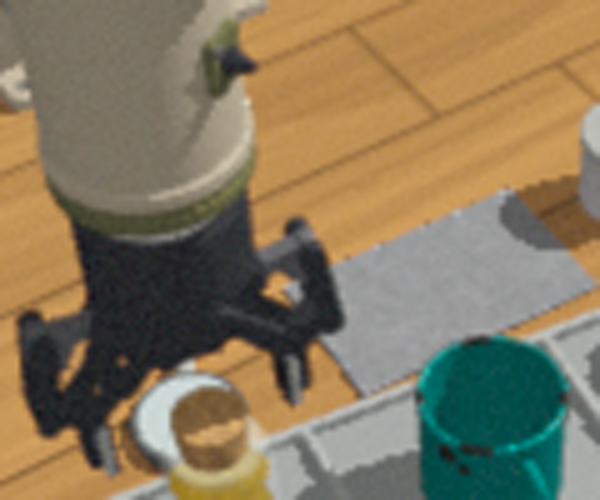

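```bash
python3 -c "
from h import *
for z in(.197,.21): print(proj('scene',(.6011,-.1972,z)))
print(proj('scene',(.6052,-.192,.22)),proj('scene',(.6052,-.192,.196)))
"
```

```text
[269.81194453 228.02313315]
[269.20468865 224.69349517]
[271.49410047 222.22784351] [272.56859946 228.42162562]
```

View pics/top2.png

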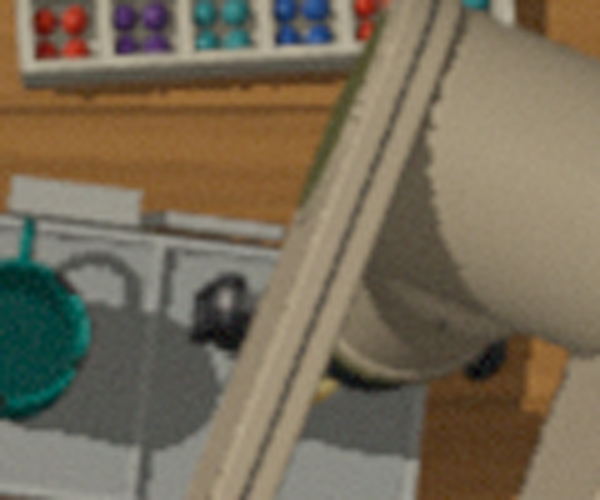

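Emit:
step_arm(targets="0.003 -0.005 0 0 0.2 -0.3 0.085; 0 0 0 0 0 0 0.085; 0 0 0 0 0 0 0.085")

```text
time: 3.25
tool_pos: [0.6065, -0.1924, 0.1993]
tool_rot: [-3.14, -0.002, -0.132]
contact_force: [-0.1, -0.8, -0.1]
width: 0.0848
```

```bash
python3 -c "
from h import *
delta(.6052,-.192,.154,-7.5)
"
```

```text
t 3.25 pos [ 0.6065 -0.1924  0.1993] rpy [-1.7993e+02 -1.2000e-01 -7.5400e+00] w 0.0848 F [-0.1 -0.8 -0.1]
shift in final axes mm [-1.3 -0.2 45.3] in present axes [-1.4 -0.2 45.3] rotvec deg [-0.07 -0.12 -0.04]
```

Emit:
step_arm(targets="-0.001 0 0.006 0 0 0 0.085; 0 0 0.01 0 0 0 0.085; 0 0 0.01 0 0 0 0.085; 0 0 0.01 0 0 0 0.085; 0 0 0.005 0 0 0 0.085; 0 0 0 0 0 0 0.085; 0 0 0 0 0 0 0.085")

```text
time: 3.83
tool_pos: [0.6054, -0.1918, 0.1535]
tool_rot: [-3.14, -0.002, -0.131]
contact_force: [-0.2, 0.1, 0.1]
width: 0.085
```

```bash
python3 -c "
from h import *
delta(.6052,-.192,.154,-7.5)
p,d=imaging.snapshot('scene');a=(230,140);crop('s',p,a[0],a[1],a[0]+120,a[1]+100,5,'s3')
"
```

```text
t 3.83 pos [ 0.6054 -0.1918  0.1535] rpy [-1.7994e+02 -1.1000e-01 -7.5000e+00] w 0.085 F [-0.2  0.1  0.1]
shift in final axes mm [-0.2  0.2 -0.5] in present axes [-0.2  0.2 -0.5] rotvec deg [-0.06 -0.11 -0.  ]
```

View pics/s3.png

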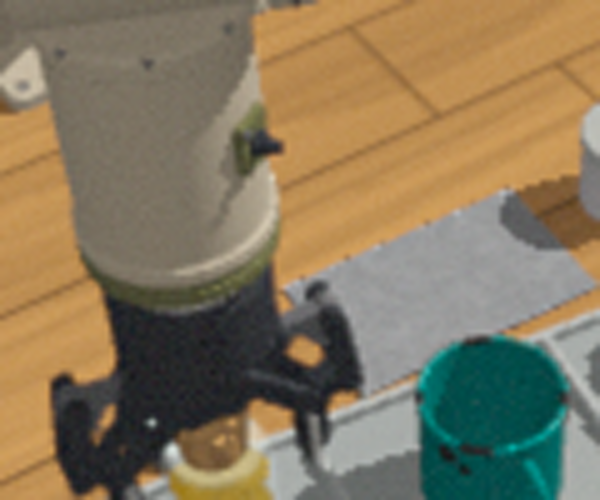

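Positioned as planned: the cork is between the fingers with clearance below the body. Closing.

Emit:
step_arm(targets="0 0 0 0 0 0 0.065; 0 0 0 0 0 0 0.065; 0 0 0 0 0 0 0.058; 0 0 0 0 0 0 0.058; 0 0 0 0 0 0 0.05; 0 0 0 0 0 0 0.05; 0 0 0 0 0 0 0.05; 0 0 0 0 0 0 0.05", newtons=40)

```text
time: 4.55
tool_pos: [0.6062, -0.1927, 0.1552]
tool_rot: [3.142, -0.004, -0.131]
contact_force: [0.0, -0.6, -0.9]
width: 0.0544
```

Emit:
step_arm(targets="0 0 -0.002 0 0 0 0.05; 0 0 -0.004 0 0 0 0.05; 0 0 -0.004 0 0 0 0.05; 0 0 -0.002 0 0 0 0.05; 0 0 0 0 0 0 0.05")

```text
time: 4.97
tool_pos: [0.6046, -0.1916, 0.1659]
tool_rot: [-3.14, 0.0, -0.131]
contact_force: [0.6, 0.9, -3.9]
width: 0.0551
```

```bash
python3 -c "
from h import *
delta(.432,.053,.22,-7.5)
p,d=imaging.snapshot('scene');a=(230,140);crop('s',p,a[0],a[1],a[0]+120,a[1]+100,5,'s4')
"
```

```text
t 4.97 pos [ 0.6046 -0.1916  0.1659] rpy [-1.799e+02  3.000e-02 -7.520e+00] w 0.0551 F [ 0.6  0.9 -3.9]
shift in final axes mm [-203.1 -220.   -54.1] in present axes [-203.1 -220.   -53.6] rotvec deg [-0.1   0.03 -0.02]
```

View pics/s4.png

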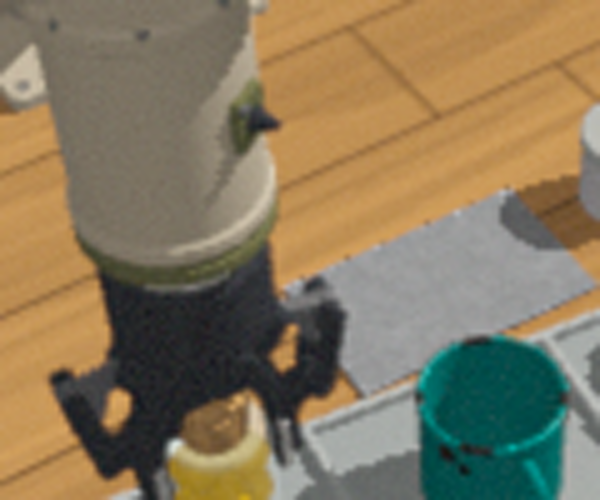

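Vial held (width 55 mm, −3.9 N of weight). Next I lift it and carry it to the mat.

Emit:
step_arm(targets="0 0 -0.005 0 0 0 0.05; 0 0 -0.01 0 0 0 0.05; 0 0 -0.01 0 0 0 0.05; -0.003 -0.003 -0.01 0 0 0 0.05; -0.006 -0.007 -0.005 0 0 0 0.05; -0.01 -0.011 0 0 0 0 0.05; -0.013 -0.014 0 0 0 0 0.05; -0.013 -0.014 0 0 0 0 0.05; -0.013 -0.014 0 0 0 0 0.05; -0.013 -0.014 0 0 0 0 0.05; -0.013 -0.014 0 0 0 0 0.05; -0.013 -0.014 0 0 0 0 0.05; -0.013 -0.014 0 0 0 0 0.05; -0.013 -0.014 0 0 0 0 0.05; -0.013 -0.014 0 0 0 0 0.05; -0.013 -0.014 0 0 0 0 0.05; -0.013 -0.014 0 0 0 0 0.05")

```text
time: 6.43
tool_pos: [0.46, 0.0141, 0.2213]
tool_rot: [-3.14, -0.016, -0.134]
contact_force: [-0.0, 0.5, -4.6]
width: 0.0549
```

```bash
python3 -c "
from h import *
delta(.432,.053,.0892,-7.5)
"
```

```text
t 6.43 pos [0.46   0.0141 0.2213] rpy [-179.91   -0.94   -7.65] w 0.0549 F [-0.   0.5 -4.6]
shift in final axes mm [-32.9 -34.9 132.1] in present axes [-35.1 -34.6 131.6] rotvec deg [-0.09 -0.94 -0.15]
```

Emit:
step_arm(targets="-0.011 -0.011 0 0 -0.3 0 0.05; -0.008 -0.008 0 0 -0.3 0 0.05; -0.005 -0.005 0 0 -0.3 0 0.05; -0.003 -0.003 0 0 0 0 0.05; 0 0 0 0 0 0 0.05; 0 0 0 0 0 0 0.05")

```text
time: 6.93
tool_pos: [0.4334, 0.0499, 0.225]
tool_rot: [-3.138, -0.006, -0.129]
contact_force: [-0.4, 0.6, -4.8]
width: 0.0551
```

```bash
python3 -c "
from h import *
delta(.432,.053,.0892,-7.5)
"
```

```text
t 6.93 pos [0.4334 0.0499 0.225 ] rpy [-179.81   -0.37   -7.39] w 0.0551 F [-0.4  0.6 -4.8]
shift in final axes mm [ -1.8  -2.9 135.8] in present axes [ -2.6  -2.4 135.7] rotvec deg [-0.19 -0.37  0.11]
```

Emit:
step_arm(targets="-0.001 -0.001 0.005 -0.2 -0.3 0 0.05; 0 0 0.01 0 0 0 0.05; 0 0 0.012 0 0 0 0.05; 0 0 0.012 0 0 0 0.05; 0 0 0.012 0 0 0 0.05; 0 0 0.012 0 0 0 0.05; 0 0 0.012 0 0 0 0.05; 0 0 0.012 0 0 0 0.05; 0 0 0.012 0 0 0 0.05; 0 0 0.009 0 0 0 0.05; 0 0 0.006 0 0 0 0.05; 0 0 0.003 0 0 0 0.05; 0 0 0 0 0 0 0.05; 0 0 0 0 0 0 0.05")

```text
time: 8.1
tool_pos: [0.4301, 0.0465, 0.0895]
tool_rot: [3.138, 0.009, -0.136]
contact_force: [-0.7, 0.6, -4.4]
width: 0.0549
```

```bash
python3 -c "
from h import *
delta(.432,.053,.0892,-7.5)
"
```

```text
t 8.1 pos [0.4301 0.0465 0.0895] rpy [179.82   0.52  -7.8 ] w 0.0549 F [-0.7  0.6 -4.4]
shift in final axes mm [ 1.  -6.7  0.3] in present axes [ 1.  -6.7  0.3] rotvec deg [ 0.18  0.52 -0.3 ]
```

Emit:
step_arm(targets="0 0 0 0.1 0.4 0 0.05; 0 0 0 0 0 0 0.05; 0 0 0.001 0 0 0 0.05; 0 0 0 0 0 0 0.05")

```text
time: 8.43
tool_pos: [0.4311, 0.0464, 0.0896]
tool_rot: [3.14, -0.001, -0.136]
contact_force: [-0.2, 0.2, -5.0]
width: 0.055
```

```bash
python3 -c "
from h import *
delta(.432,.053,.0892,-7.5)
p,d=imaging.snapshot('scene');a=(260,120);crop('s',p,a[0],a[1],a[0]+120,a[1]+100,5,'s5')
"
```

```text
t 8.43 pos [0.4311 0.0464 0.0896] rpy [ 1.7994e+02 -7.0000e-02 -7.8000e+00] w 0.055 F [-0.2  0.2 -5. ]
shift in final axes mm [-0.  -6.7  0.4] in present axes [-0.1 -6.7  0.4] rotvec deg [ 0.06 -0.07 -0.3 ]
```

View pics/s5.png

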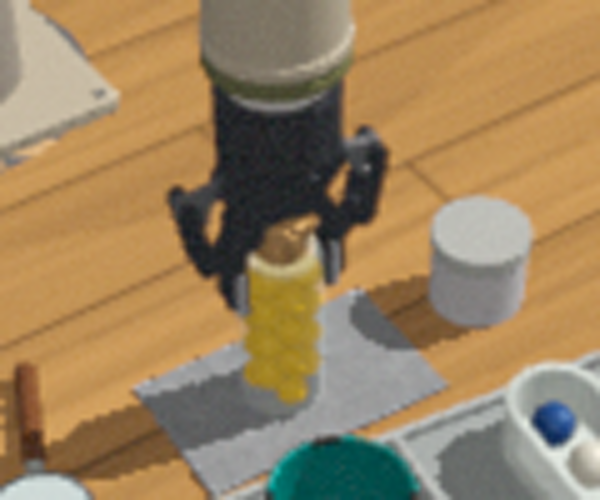

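The vial is over the mat, base at crop (283,400), upright and just off the felt. Lowering in 1 mm steps until contact.

Emit:
step_arm(targets="0 0 0.001 0 0 0 0.05; 0 0 0.001 0 0 0 0.05; 0 0 0.001 0 0 0 0.05")

```text
time: 8.73
tool_pos: [0.4328, 0.0462, 0.0893]
tool_rot: [3.141, -0.005, -0.136]
contact_force: [-4.6, -0.1, 7.6]
width: 0.0548
```

Contact. Releasing slowly.

Emit:
step_arm(targets="0 0 -0.0005 0 0 0 0.057; 0 0 0 0 0 0 0.06; 0 0 0 0 0 0 0.07; 0 0 0 0 0 0 0.085; 0 0 0 0 0 0 0.085; 0 0 0 0 0 0 0.085; 0 0 0 0 0 0 0.085")

```text
time: 9.32
tool_pos: [0.4352, 0.0462, 0.092]
tool_rot: [3.141, -0.01, -0.136]
contact_force: [-0.5, 0.1, 0.1]
width: 0.0854
```

```bash
python3 -c "
from h import *
delta(.648,.1162,.079,-4.5)
p,d=imaging.snapshot('scene');a=(260,120);crop('s',p,a[0],a[1],a[0]+120,a[1]+100,5,'s6')
"
```

```text
t 9.32 pos [0.4352 0.0462 0.092 ] rpy [179.98  -0.56  -7.79] w 0.0854 F [-0.5  0.1  0.1]
shift in final axes mm [206.6 -86.4  13. ] in present axes [201.2 -98.1  14.9] rotvec deg [ 0.04 -0.56 -3.29]
```

View pics/s6.png

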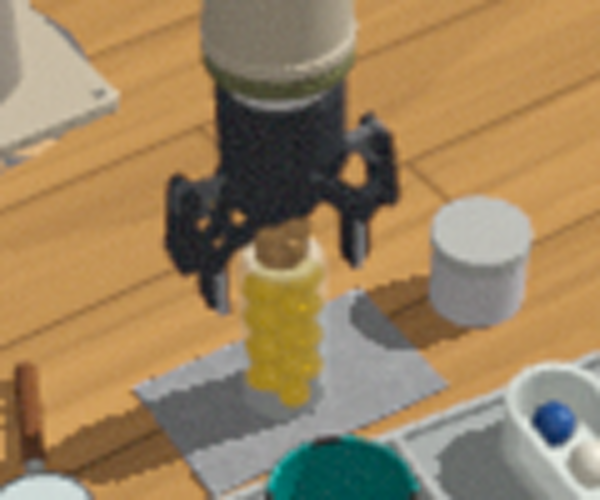

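The vial stands upright on the mat and the jaws are clear. Rising straight up, then over to the dish.

Emit:
step_arm(targets="0 0 -0.005 0 0 0 0.085; 0 0 -0.01 0 0 0 0.085; 0 0 -0.015 0 0 0 0.085; 0 0 -0.015 0 0 0 0.085; 0 0 -0.015 0 0 0 0.085; 0 0 -0.015 0 0 0 0.085; 0 0 -0.015 0 0 0 0.085; 0 0 -0.01 0 0 0 0.085; 0.005 -0.002 -0.005 0 0 0 0.085; 0.015 -0.006 0 0 0 0.8 0.085; 0.02 -0.008 0 0 0 -0.8 0.085; 0.02 -0.008 0 0 0 -0.8 0.085; 0.02 -0.008 0 0 0 -0.8 0.085; 0.02 -0.008 0 0 0 -0.8 0.085; 0.02 -0.008 0 0 0 -0.8 0.085; 0.02 -0.008 0 0 0 0 0.085; 0.015 -0.006 0 0 0 0 0.085; 0.01 -0.004 0 0 0 0 0.085; 0.005 -0.002 0 0 0 0 0.085; 0 0 0 0 0 0 0.085")

```text
time: 11.03
tool_pos: [0.6212, 0.0988, 0.2079]
tool_rot: [3.141, -0.011, -0.078]
contact_force: [-0.5, -0.5, 0.2]
width: 0.085
```

```bash
python3 - <<'E'
from h import *
delta(.648,.1162,.079,-4.5)
p,d=imaging.snapshot('scene')
crop('s',p,260,120,440,240,4,'s7')
C=cloud('scene',d)
k=(d>0)&(abs(C[...,2]-.111)<.005)&(C[...,0]>.55)&(C[...,0]<.75)&(C[...,1]>.06)&(C[...,1]<.18)
print(cv2.minAreaRect((C[k][:,:2]*1000).astype(np.float32)),k.sum())
k=(d>0)&(abs(C[...,2]-.1535)<.005)&(abs(C[...,0]-.432)<.04)&(abs(C[...,1]-.05)<.04)
print("vial",cv2.minEnclosingCircle((C[k][:,:2]*1000).astype(np.float32)),C[k].mean(0))
E
```

```text
t 11.03 pos [0.6212 0.0988 0.2079] rpy [179.95  -0.63  -4.47] w 0.085 F [-0.5 -0.5  0.2]
shift in final axes mm [ 25.4 -19.5 128.9] in present axes [ 24.  -19.6 129.2] rotvec deg [ 0.05 -0.63  0.03]
((647.78125, 115.14190673828125), (62.65623092651367, 130.9691162109375), 85.28453826904297) 236
vial ((435.2094421386719, 43.46387481689453), 19.39655113220215) [0.43482497 0.04442383 0.15325585]
```

View pics/s7.png

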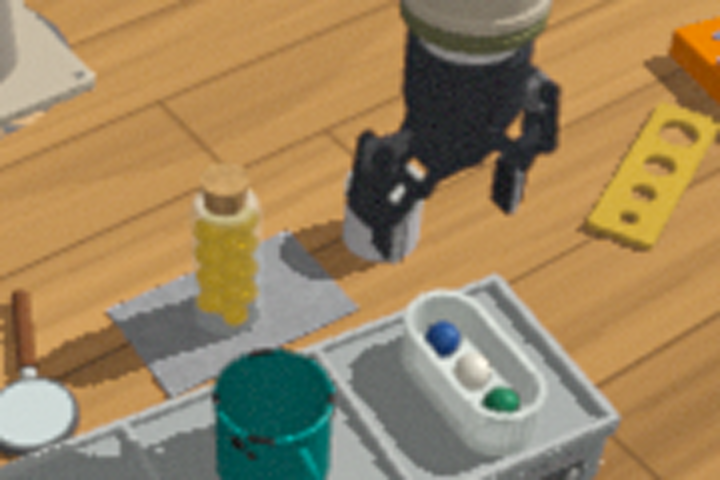

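The vial stands upright on the mat, base at (228,310). The dish still holds its three marbles at (443,337), (473,370) and (503,400). Centring over the dish at (0.648, 0.116).

Emit:
step_arm(targets="0.012 -0.008 0 0 -0.3 0 0.085; 0.01 -0.008 0 0 -0.3 0 0.085; 0.002 -0.002 0 0 0 0 0.085; 0 0 0 0 0 0 0.085; 0 0 0 0 0 0 0.085")

```text
time: 11.5
tool_pos: [0.6435, 0.1139, 0.2072]
tool_rot: [3.139, 0.004, -0.079]
contact_force: [-0.3, 0.9, -0.5]
width: 0.0847
```

```bash
python3 - <<'E'
from h import *
delta(.648,.116,.079,-4.5)
E
```

```text
t 11.5 pos [0.6435 0.1139 0.2072] rpy [179.88   0.21  -4.51] w 0.0847 F [-0.3  0.9 -0.5]
shift in final axes mm [  4.4  -2.5 128.2] in present axes [  4.8  -2.7 128.2] rotvec deg [ 0.12  0.21 -0.01]
```

Emit:
step_arm(targets="0.003 -0.002 0.006 0 0.2 0 0.085; 0 0 0.012 0 0 0 0.085; 0 0 0.012 0 0 0 0.085; 0 0 0.012 0 0 0 0.085; 0 0 0.012 0 0 0 0.085; 0 0 0.012 0 0 0 0.085; 0 0 0.008 0 0 0 0.085; 0 0 0.004 0 0 0 0.085; 0 0 0 0 0 0 0.085; 0 0 0 0 0 0 0.085")

```text
time: 12.33
tool_pos: [0.6424, 0.1139, 0.1175]
tool_rot: [3.138, 0.005, -0.08]
contact_force: [-0.3, -0.2, 0.3]
width: 0.0848
```

```bash
python3 - <<'E'
from h import *
delta(.648,.116,.076,-4.5)
p,d=imaging.snapshot('scene');a=(290,120);crop('s',p,a[0],a[1],a[0]+150,a[1]+120,5,'s8')
E
```

```text
t 12.33 pos [0.6424 0.1139 0.1175] rpy [179.79   0.3   -4.56] w 0.0848 F [-0.3 -0.2  0.3]
shift in final axes mm [ 5.4 -2.6 41.5] in present axes [ 5.6 -2.7 41.5] rotvec deg [ 0.21  0.3  -0.06]
```

View pics/s8.png

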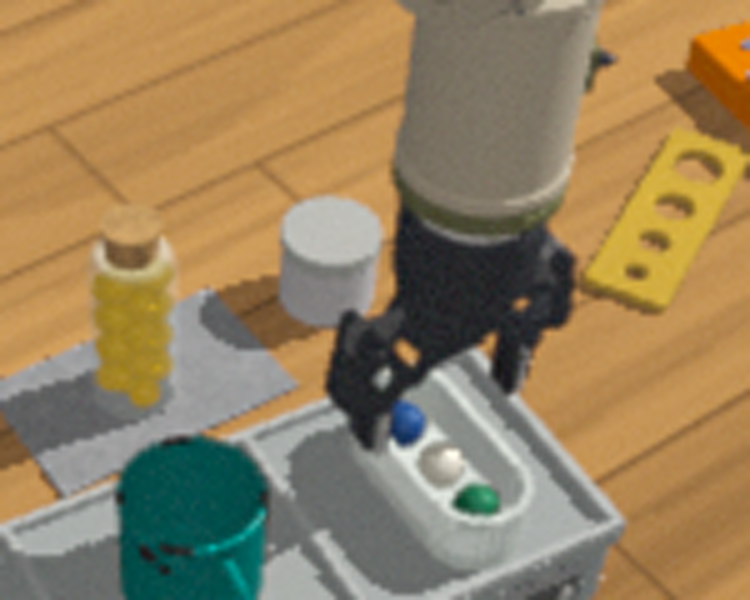

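The fingers straddle the dish, tips at about (372,440) and (505,385), and the marbles are undisturbed. A small x correction, then down.

Emit:
step_arm(targets="0.005 -0.003 0.004 0.1 0.3 0 0.085; 0 0 0.008 0 0 0 0.085; 0 0 0.01 0 0 0 0.085; 0 0 0.008 0 0 0 0.085; 0 0 0.004 0 0 0 0.085; 0 0 0.002 0 0 0 0.085; 0 0 0 0 0 0 0.085; 0 0 0 0 0 0 0.085")

```text
time: 13.05
tool_pos: [0.65, 0.117, 0.0798]
tool_rot: [3.141, -0.004, -0.079]
contact_force: [-0.0, 0.3, 0.1]
width: 0.0853
```

```bash
python3 - <<'E'
from h import *
delta(.648,.116,.076,-4.5)
E
```

```text
t 13.05 pos [0.65   0.117  0.0798] rpy [179.95  -0.25  -4.55] w 0.0853 F [-0.   0.3  0.1]
shift in final axes mm [-1.9  1.1  3.8] in present axes [-1.9  1.1  3.8] rotvec deg [ 0.05 -0.25 -0.05]
```

Emit:
step_arm(targets="-0.001 0.001 0.003 0 -0.2 0 0.075; 0 0 0 0 0 0 0.07; 0 0 0 0 0 0 0.067; 0 0 0 0 0 0 0.064; 0 0 0 0 0 0 0.062; 0 0 0 0 0 0 0.06; 0 0 0 0 0 0 0.056; 0 0 0 0 0 0 0.052; 0 0 0 0 0 0 0.052", newtons=40)

```text
time: 13.8
tool_pos: [0.6497, 0.1157, 0.0782]
tool_rot: [3.141, -0.003, -0.08]
contact_force: [0.3, -0.8, -0.3]
width: 0.0594
```

```bash
python3 - <<'E'
from h import *
delta(.648,.116,.076,-4.5)
p,d=imaging.snapshot('scene');a=(290,120);crop('s',p,a[0],a[1],a[0]+150,a[1]+120,5,'s9')
E
```

```text
t 13.8 pos [0.6497 0.1157 0.0782] rpy [ 1.7995e+02 -1.5000e-01 -4.5700e+00] w 0.0594 F [ 0.3 -0.8 -0.3]
shift in final axes mm [-1.7 -0.1  2.2] in present axes [-1.7 -0.1  2.1] rotvec deg [ 0.05 -0.15 -0.07]
```

View pics/s9.png

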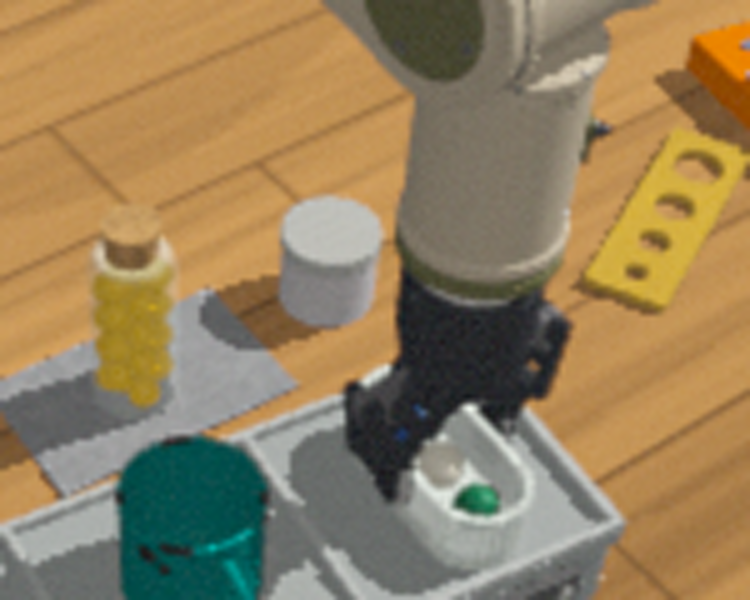

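The dish is gripped (59.4 mm) and the marbles are inside. A slow lift follows.

Emit:
step_arm(targets="0 0 -0.002 0 0 0 0.052; 0 0 -0.003 0 0 0 0.052; 0 0 -0.003 0 0 0 0.052; 0 0 -0.002 0 0 0 0.052; 0 0 0 0 0 0 0.052")

```text
time: 14.27
tool_pos: [0.6476, 0.1158, 0.0864]
tool_rot: [3.14, 0.002, -0.08]
contact_force: [0.2, -0.9, -4.8]
width: 0.0594
```

```bash
python3 - <<'E'
from h import *
delta(.648,.116,.195,-4.5)
E
```

```text
t 14.27 pos [0.6476 0.1158 0.0864] rpy [ 1.7992e+02  1.3000e-01 -4.5600e+00] w 0.0594 F [ 0.2 -0.9 -4.8]
shift in final axes mm [   0.4   -0.2 -108.6] in present axes [ 2.000e-01 -1.000e-01 -1.086e+02] rotvec deg [ 0.08  0.13 -0.06]
```

Emit:
step_arm(targets="0 0 -0.004 0 0 0 0.052; 0 0 -0.007 0 0 0 0.052; 0 0 -0.01 0 0 0 0.052; 0 0 -0.01 0 0 0 0.052; 0 0 -0.01 0 0 0 0.052; 0 0 -0.01 0 0 0 0.052; 0 0 -0.01 0 0 0 0.052; 0 0 -0.01 0 0 0 0.052; 0 0 -0.01 0 0 0 0.052; 0 0 -0.008 0 0 0 0.052; 0 0 -0.005 0 0 0 0.052; 0 0 -0.002 0 0 0 0.052; 0 0 0 0 0 0 0.052; 0 0 0 0 0 0 0.052")

```text
time: 15.43
tool_pos: [0.649, 0.1161, 0.1963]
tool_rot: [3.141, -0.003, -0.08]
contact_force: [-0.8, -0.3, -4.0]
width: 0.0592
```

```bash
python3 - <<'E'
from h import *
delta(.602,-.2009,.195,-7.0)
p,d=imaging.snapshot('scene');a=(290,90);crop('s',p,a[0],a[1],a[0]+150,a[1]+120,5,'s10')
E
```

```text
t 15.43 pos [0.649  0.1161 0.1963] rpy [ 1.7997e+02 -1.4000e-01 -4.5600e+00] w 0.0592 F [-0.8 -0.3 -4. ]
shift in final axes mm [ -8.  320.4   1.3] in present axes [-21.6 319.7   1.4] rotvec deg [ 0.02 -0.14  2.44]
```

View pics/s10.png

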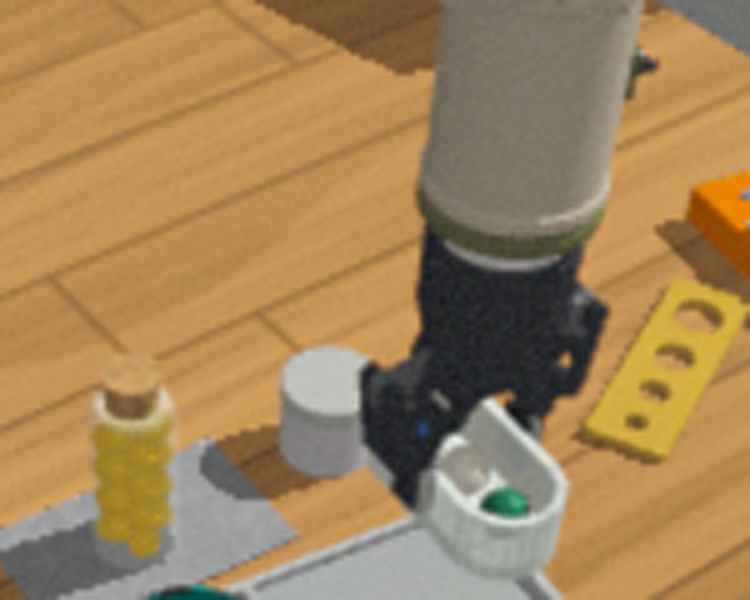

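The dish is up and level with the marbles inside, its bottom at about 0.188 m, clear of the mug rim at 0.152. Carrying along −y.

Emit:
step_arm(targets="0 0.002 0 0 0 0 0.052; -0.0005 0.005 -0.001 0 0 0.1 0.052; -0.0008 0.008 -0.001 0 0 0.1 0.052; -0.0008 0.01 0 0 0 0.1 0.052; -0.0008 0.012 0 0 0 0.1 0.052; -0.0008 0.012 0 0 0 0.1 0.052; -0.0008 0.012 0 0 0 0.1 0.052")

```text
time: 16.07
tool_pos: [0.6364, 0.0516, 0.1945]
tool_rot: [3.14, 0.004, -0.089]
contact_force: [0.5, 0.0, -4.3]
width: 0.0598
```

```bash
python3 - <<'E'
from h import *
delta(.602,-.2009,.195,-7.0)
E
```

```text
t 16.07 pos [0.6364 0.0516 0.1945] rpy [179.92   0.21  -5.07] w 0.0598 F [ 0.5  0.  -4.3]
shift in final axes mm [ -3.4 254.8  -0.5] in present axes [-1.200e+01  2.545e+02 -1.000e-01] rotvec deg [0.09 0.21 1.93]
```

Emit:
step_arm(targets="-0.0005 0.012 0 0 0 0.1 0.052; -0.0005 0.012 0 0 0 0.1 0.052; -0.0005 0.012 0 0 0 0.1 0.052; -0.0005 0.012 0 0 0 0.1 0.052; -0.0005 0.012 0 0 0 0.1 0.052; -0.0005 0.012 0 0 0 0.1 0.052; -0.0005 0.012 0 0 0 0.1 0.052; -0.0005 0.012 0 0 0 0.1 0.052; -0.0005 0.012 0 0 0 0.1 0.052; -0.0005 0.012 0 0 0 0.1 0.052; -0.0005 0.012 0 0 0 0.1 0.052; -0.0005 0.012 0 0 0 0.1 0.052; -0.0005 0.012 0 0 0 0.1 0.052; -0.0005 0.012 0 0 0 0.1 0.052; -0.0005 0.012 0 0 0 0.1 0.052; -0.0005 0.012 0 0 0 0.1 0.052; -0.0005 0.011 0 0 0 0.1 0.052")

```text
time: 17.48
tool_pos: [0.6024, -0.1741, 0.1954]
tool_rot: [3.139, 0.003, -0.124]
contact_force: [-0.2, -0.7, -3.8]
width: 0.0597
```

```bash
python3 - <<'E'
from h import *
delta(.602,-.2009,.195,-7.0)
E
```

```text
t 17.48 pos [ 0.6024 -0.1741  0.1954] rpy [ 1.7987e+02  1.6000e-01 -7.1300e+00] w 0.0597 F [-0.2 -0.7 -3.8]
shift in final axes mm [ 2.9 26.6  0.4] in present axes [ 2.9 26.6  0.5] rotvec deg [ 0.13  0.16 -0.13]
```

Emit:
step_arm(targets="0.0005 0.008 0 0 0.1 0 0.052; 0.0005 0.005 0 0 0 0 0.052; 0.0005 0.003 0 0 0 0 0.052; 0.0005 0.001 0 0 0 0 0.052; 0 0 0 0 0 0 0.052; 0 0 0 0 0 0 0.052")

```text
time: 17.98
tool_pos: [0.6017, -0.1958, 0.1953]
tool_rot: [3.139, 0.001, -0.127]
contact_force: [-0.3, -0.0, -3.4]
width: 0.0592
```

```bash
python3 - <<'E'
from h import *
delta(.602,-.2009,.0782,-7.0)
p,d=imaging.snapshot('scene');a=(210,90);crop('s',p,a[0],a[1],a[0]+150,a[1]+120,5,'s11')
C=cloud('scene',d)
k=(d>0)&(abs(C[...,2]-.229)<.005)&(abs(C[...,0]-.6)<.1)&(abs(C[...,1]+.2)<.06)
r=cv2.minAreaRect((C[k][:,:2]*1000).astype(np.float32));print(k.sum(),r)
q=C[k];q=q[q[:,0]>.63];print(q[:,0].max(),q[:,1].min(),q[:,1].max())
E
```

```text
t 17.98 pos [ 0.6017 -0.1958  0.1953] rpy [ 1.7988e+02  6.0000e-02 -7.2900e+00] w 0.0592 F [-0.3 -0.  -3.4]
shift in final axes mm [  0.9   5.1 117.1] in present axes [  1.    4.8 117.1] rotvec deg [ 0.12  0.06 -0.29]
200 ((626.2718505859375, -193.33966064453125), (76.70219421386719, 81.45791625976562), 10.872968673706055)
0.6660810648977183 -0.22978782021812663 -0.16964441260019264
```

View pics/s11.png

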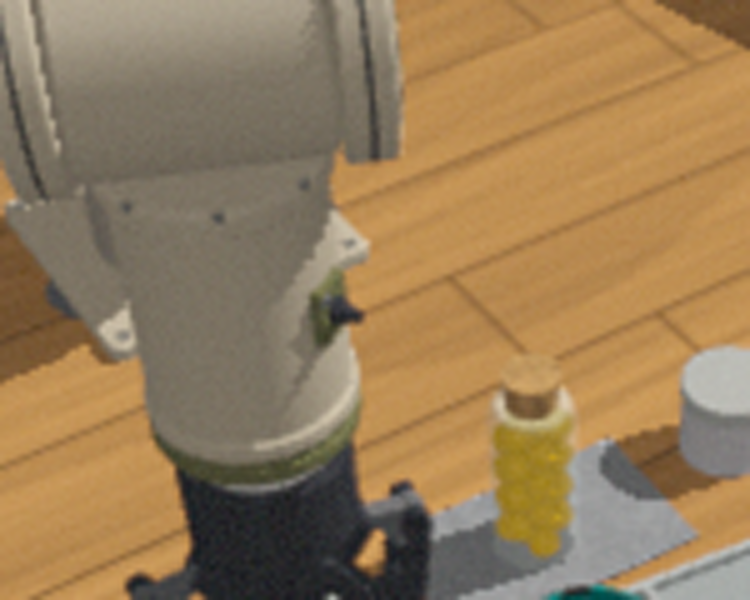

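Emit:
step_arm(targets="0.001 0.003 0.003 0.1 0 0 0.052; 0 0.001 0.006 0 0 0 0.052; 0 0 0.01 0 0 0 0.052; 0 0 0.01 0 0 0 0.052; 0 0 0.01 0 0 0 0.052; 0 0 0.01 0 0 0 0.052; 0 0 0.01 0 0 0 0.052; 0 0 0.008 0 0 0 0.052; 0 0 0.006 0 0 0 0.052; 0 0 0.003 0 0 0 0.052; 0 0 0.001 0 0 0 0.052; 0 0 0 0 0 0 0.052; 0 0 0 0 0 0 0.052")

```text
time: 19.12
tool_pos: [0.6007, -0.1972, 0.1066]
tool_rot: [-3.14, 0.006, -0.124]
contact_force: [0.3, -1.2, -3.9]
width: 0.0596
```

```bash
python3 - <<'E'
from h import *
delta(.6025,-.2009,.0782,-7.0)
p,d=imaging.snapshot('scene');a=(210,160);crop('s',p,a[0],a[1],a[0]+150,a[1]+120,5,'s12')
E
```

```text
t 19.12 pos [ 0.6007 -0.1972  0.1066] rpy [-179.9     0.34   -7.12] w 0.0596 F [ 0.3 -1.2 -3.9]
shift in final axes mm [ 2.2  3.5 28.4] in present axes [ 2.4  3.5 28.4] rotvec deg [-0.1   0.34 -0.12]
```

View pics/s12.png

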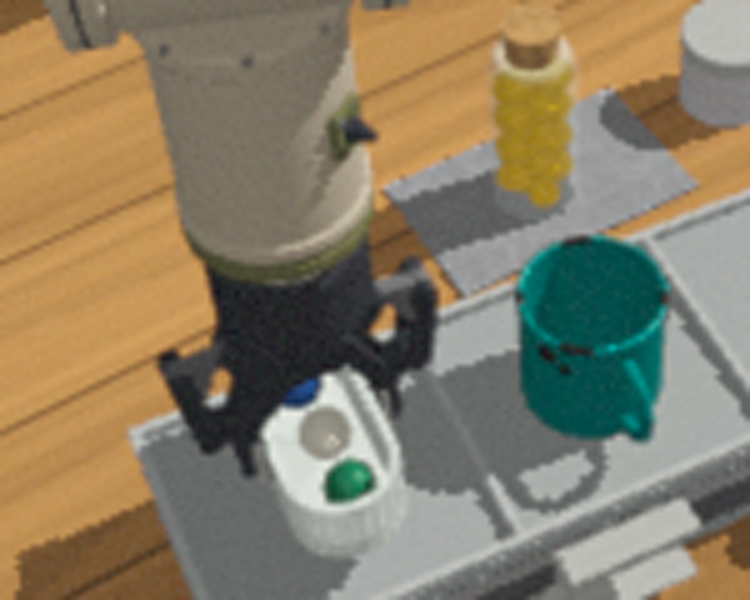

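All three marbles are in the dish (blue 300,390; white 325,432; green 350,482), above bay3. Final centring and lowering.

Emit:
step_arm(targets="0.002 0.003 0.002 0 0.3 0 0.052; 0 0 0.004 0 0 0 0.052; 0 0 0.005 0 0 0 0.052; 0 0 0.004 0 0 0 0.052; 0 0 0.003 0 0 0 0.052; 0 0 0.002 0 0 0 0.052; 0 0 0 0 0 0 0.052; 0 0 0 0 0 0 0.052")

```text
time: 19.83
tool_pos: [0.604, -0.2015, 0.0868]
tool_rot: [-3.141, -0.004, -0.124]
contact_force: [-0.3, 0.0, -3.0]
width: 0.0594
```

```bash
python3 - <<'E'
from h import *
delta(.6025,-.2009,.0782,-7.0)
E
```

```text
t 19.83 pos [ 0.604  -0.2015  0.0868] rpy [-179.97   -0.22   -7.13] w 0.0594 F [-0.3  0.  -3. ]
shift in final axes mm [-1.6 -0.4  8.6] in present axes [-1.6 -0.4  8.6] rotvec deg [-0.03 -0.22 -0.13]
```

Emit:
step_arm(targets="-0.0005 0 0.002 0 -0.1 0 0.052; 0 0 0.002 0 0 0 0.052; 0 0 0.002 0 0 0 0.052; 0 0 0.001 0 0 0 0.052; 0 0 0 0 0 0 0.052")

```text
time: 20.25
tool_pos: [0.6037, -0.2014, 0.0794]
tool_rot: [-3.141, -0.002, -0.124]
contact_force: [-0.4, -0.9, -3.8]
width: 0.0597
```

Emit:
step_arm(targets="0 0 0.001 0 0 0 0.052; 0 0 0.0005 0 0 0 0.052; 0 0 0 0 0 0 0.052")

```text
time: 20.5
tool_pos: [0.6039, -0.2015, 0.0783]
tool_rot: [-3.141, -0.003, -0.124]
contact_force: [0.9, 0.2, -4.4]
width: 0.0595
```

Emit:
step_arm(targets="0 0 0.001 0 0 0 0.052; 0 0 0.001 0 0 0 0.052")

```text
time: 20.67
tool_pos: [0.6042, -0.2016, 0.0781]
tool_rot: [3.142, -0.003, -0.124]
contact_force: [-5.8, 2.2, 5.1]
width: 0.0595
```

Contact. Releasing slowly.

Emit:
step_arm(targets="0 0 -0.0003 0 0 0 0.061; 0 0 0 0 0 0 0.064; 0 0 0 0 0 0 0.07; 0 0 0 0 0 0 0.078; 0 0 0 0 0 0 0.085; 0 0 0 0 0 0 0.085; 0 0 0 0 0 0 0.085")

```text
time: 21.25
tool_pos: [0.6068, -0.2027, 0.0815]
tool_rot: [3.14, -0.01, -0.124]
contact_force: [-0.4, -0.1, 0.1]
width: 0.0843
```

```bash
python3 - <<'E'
from h import *
delta(.604,-.2015,.2,-7.0)
p,d=imaging.snapshot('scene');a=(210,160);crop('s',p,a[0],a[1],a[0]+150,a[1]+120,5,'s13')
E
```

```text
t 21.25 pos [ 0.6068 -0.2027  0.0815] rpy [179.9   -0.56  -7.12] w 0.0843 F [-0.4 -0.1  0.1]
shift in final axes mm [  -2.9   -0.9 -118.5] in present axes [  -1.8   -0.7 -118.5] rotvec deg [ 0.1  -0.56 -0.12]
```

View pics/s13.png

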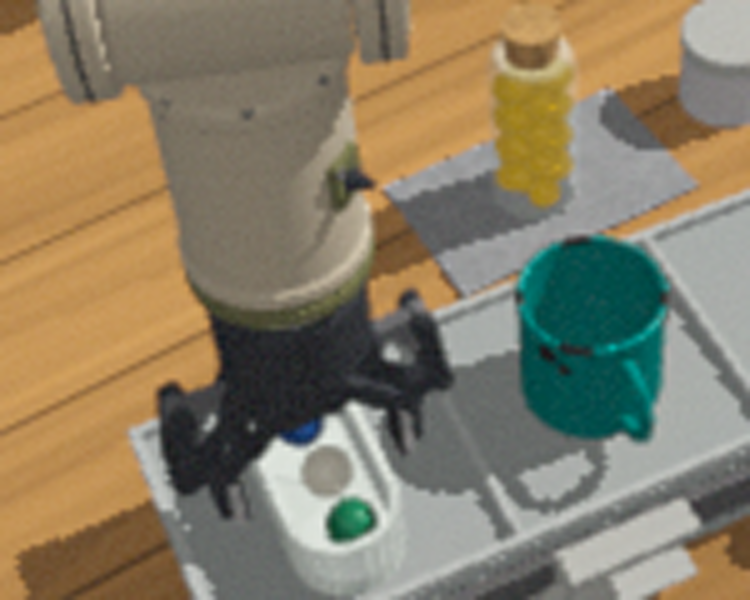

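The dish stands in bay3 with its three marbles and the jaws are clear. Rising.

Emit:
step_arm(targets="0 0 -0.004 0 -0.2 0 0.085; 0 0 -0.008 0 -0.2 0 0.085; 0 0 -0.012 0 0 0 0.085; 0 0 -0.015 0 0 0 0.085; 0 0 -0.015 0 0 0 0.085; 0 0 -0.018 0 0 0 0.085; 0 0 -0.018 0 0 0 0.085; 0 0 -0.018 0 0 0 0.085; 0 0 -0.018 0 0 0 0.085; -0.008 -0.01 -0.006 0 0 0 0.085; -0.013 -0.017 0 0 0 0 0.085; -0.016 -0.02 0 0 0 0 0.085; -0.016 -0.02 0 0 0 0 0.085; -0.016 -0.02 0 0 0 0 0.085; -0.016 -0.02 0 0 0 0 0.085; -0.016 -0.02 0 0 0 0 0.085; -0.016 -0.02 0 0 0 0 0.085; -0.016 -0.02 0 0 0 0 0.085; -0.016 -0.02 0 0 0 0 0.085; -0.016 -0.02 0 0 0 0 0.085")

```text
time: 22.97
tool_pos: [0.4679, 0.0271, 0.2434]
tool_rot: [3.136, -0.026, -0.131]
contact_force: [0.2, 0.4, 0.0]
width: 0.0849
```

```bash
python3 - <<'E'
from h import *
delta(.435,.0445,.0892,-7.5)
for n in('scene','top'):
  p,d=imaging.snapshot(n);C=cloud(n,d)
  if n=='scene': crop('s',p,230,150,430,300,4,'s14')
  k=(d>0)&(abs(C[...,2]-.111)<.005)&(abs(C[...,0]-.6)<.1)&(abs(C[...,1]+.2)<.05)
  if k.sum()>20: print(n,k.sum(),cv2.minAreaRect((C[k][:,:2]*1000).astype(np.float32)))
  k=(d>0)&(abs(C[...,2]-.1535)<.005)&(abs(C[...,0]-.432)<.04)&(abs(C[...,1]-.05)<.04)
  if k.sum()>20: print("vial",k.sum(),cv2.minEnclosingCircle((C[k][:,:2]*1000).astype(np.float32)),C[k].mean(0))
E
```

```text
t 22.97 pos [0.4679 0.0271 0.2434] rpy [179.66  -1.51  -7.51] w 0.0849 F [0.2 0.4 0. ]
shift in final axes mm [-34.8 -12.9 154.2] in present axes [-38.9 -13.8 153.1] rotvec deg [ 0.34 -1.51 -0.01]
scene 258 ((602.6514892578125, -200.3345489501953), (60.52290344238281, 130.89279174804688), 82.04304504394531)
vial 89 ((433.3968505859375, 45.12913513183594), 20.624900817871094) [0.43493018 0.04442646 0.15309119]
top 226 ((603.1054077148438, -200.66441345214844), (60.92671203613281, 129.65472412109375), 82.40048217773438)
```

View pics/s14.png

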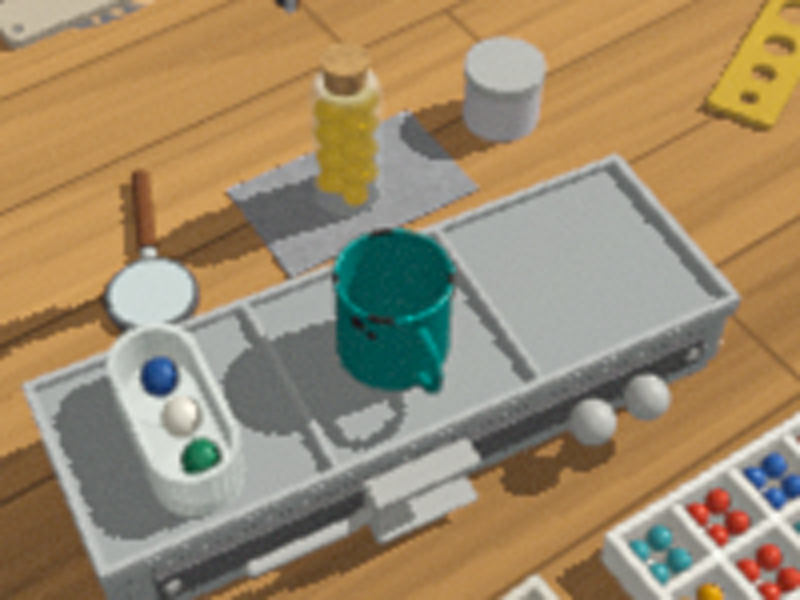

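The dish rests at (0.603, −0.2005), yaw −8°, so it is centred in bay3 with all three marbles (159,376; 182,416; 201,456). Now to the vial at (0.435, 0.0445).

Emit:
step_arm(targets="-0.012 -0.004 0 0.2 -0.5 0 0.085; -0.008 -0.002 0 0 -0.5 0 0.085; -0.004 0 0 0 -0.3 0 0.085; 0 0 0 0 0 0 0.085; 0 0 0 0 0 0 0.085")

```text
time: 23.48
tool_pos: [0.4446, 0.0379, 0.2481]
tool_rot: [3.14, -0.01, -0.126]
contact_force: [0.2, -0.0, -1.1]
width: 0.0849
```

```bash
python3 - <<'E'
from h import *
delta(.435,.0445,.0892,-7.5)
E
```

```text
t 23.48 pos [0.4446 0.0379 0.2481] rpy [179.89  -0.56  -7.23] w 0.0849 F [ 0.2 -0.  -1.1]
shift in final axes mm [-10.4  -5.3 158.9] in present axes [-11.9  -5.7 158.8] rotvec deg [ 0.11 -0.56  0.27]
```

Emit:
step_arm(targets="-0.006 -0.003 0.004 0 -0.4 0.1 0.085; -0.003 -0.001 0.008 0 -0.2 0.1 0.085; 0 0 0.01 0 0 0 0.085; 0 0 0.01 0 0 0 0.085; 0 0 0.01 0 0 0 0.085; 0 0 0.008 0 0 0 0.085; 0 0 0.004 0 0 0 0.085; 0 0 0 0 0 0 0.085; 0 0 0 0 0 0 0.085")

```text
time: 24.23
tool_pos: [0.4346, 0.0418, 0.1853]
tool_rot: [3.139, 0.006, -0.133]
contact_force: [0.7, -0.0, -0.4]
width: 0.0852
```

```bash
python3 - <<'E'
from h import *
delta(.435,.0445,.0892,-7.5)
p,d=imaging.snapshot('scene');a=(260,100);crop('s',p,a[0],a[1],a[0]+120,a[1]+100,5,'s15')
E
```

```text
t 24.23 pos [0.4346 0.0418 0.1853] rpy [179.83   0.37  -7.6 ] w 0.0852 F [ 0.7 -0.  -0.4]
shift in final axes mm [ 0.1 -2.7 96.1] in present axes [ 0.7 -3.  96.1] rotvec deg [ 0.17  0.37 -0.1 ]
```

View pics/s15.png

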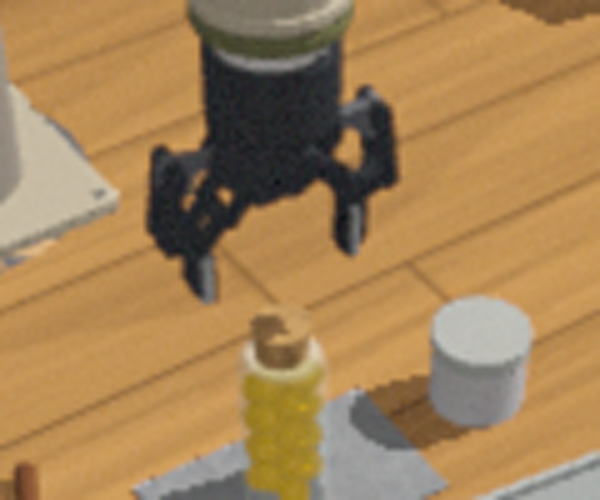

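Aligned over the cork (280,335), which sits between the fingertips at (205,295) and (350,245). Descending.

Emit:
step_arm(targets="0 -0.002 0.004 0.1 0.3 0 0.085; 0 0 0.008 0 0 0 0.085; 0 0 0.01 0 0 0 0.085; 0 0 0.01 0 0 0 0.085; 0 0 0.01 0 0 0 0.085; 0 0 0.01 0 0 0 0.085; 0 0 0.01 0 0 0 0.085; 0 0 0.006 0 0 0 0.085; 0 0 0.003 0 0 0 0.085; 0 0 0 0 0 0 0.085; 0 0 0 0 0 0 0.085")

```text
time: 25.2
tool_pos: [0.4348, 0.0439, 0.1067]
tool_rot: [3.141, 0.0, -0.132]
contact_force: [-0.7, 0.9, -0.0]
width: 0.0847
```

```bash
python3 - <<'E'
from h import *
delta(.435,.0445,.0892,-7.5)
E
```

```text
t 25.2 pos [0.4348 0.0439 0.1067] rpy [ 1.7994e+02  1.0000e-02 -7.5900e+00] w 0.0847 F [-0.7  0.9 -0. ]
shift in final axes mm [ 0.1 -0.6 17.5] in present axes [ 0.1 -0.6 17.5] rotvec deg [ 0.06  0.01 -0.09]
```

Emit:
step_arm(targets="0 0 0.004 0 0 0 0.085; 0 0 0.006 0 0 0 0.085; 0 0 0.005 0 0 0 0.085; 0 0 0.002 0 0 0 0.085; 0 0 0 0 0 0 0.085; 0 0 0 0 0 0 0.085")

```text
time: 25.7
tool_pos: [0.4362, 0.0439, 0.0895]
tool_rot: [3.141, -0.003, -0.133]
contact_force: [0.3, 0.6, 0.6]
width: 0.0852
```

```bash
python3 - <<'E'
from h import *
delta(.435,.0445,.0892,-7.5)
E
```

```text
t 25.7 pos [0.4362 0.0439 0.0895] rpy [ 1.7996e+02 -1.6000e-01 -7.5900e+00] w 0.0852 F [0.3 0.6 0.6]
shift in final axes mm [-1.3 -0.5  0.3] in present axes [-1.3 -0.5  0.3] rotvec deg [ 0.04 -0.16 -0.09]
```

Emit:
step_arm(targets="0 0 0 0 -0.1 0 0.07; 0 0 0 0 0 0 0.065; 0 0 0 0 0 0 0.06; 0 0 0 0 0 0 0.058; 0 0 0 0 0 0 0.055; 0 0 0 0 0 0 0.05; 0 0 0 0 0 0 0.05; 0 0 0 0 0 0 0.05; 0 0 0 0 0 0 0.05", newtons=40)

```text
time: 26.45
tool_pos: [0.4368, 0.0441, 0.0905]
tool_rot: [3.141, -0.002, -0.132]
contact_force: [0.6, -0.1, 0.2]
width: 0.0549
```

Emit:
step_arm(targets="0 0 -0.002 0 0 0 0.05; 0 0 -0.004 0 0 0 0.05; 0 0 -0.006 0 0 0 0.05; 0 0 -0.01 0 0 0 0.05; 0 0 -0.012 0 0 0 0.05; 0 0 -0.012 0 0 0 0.05; 0 0 -0.012 0 0 0 0.05; 0 0 -0.012 0 0 0 0.05; 0 0 -0.012 0 0 0 0.05; 0 0 -0.012 0 0 0 0.05; 0 0 -0.006 0 0 0 0.05; 0 0 -0.002 0 0 0 0.05; 0 0 0 0 0 0 0.05")

```text
time: 27.53
tool_pos: [0.4339, 0.0438, 0.2012]
tool_rot: [3.14, 0.002, -0.133]
contact_force: [-0.1, -0.1, -4.6]
width: 0.0547
```

```bash
python3 - <<'E'
from h import *
delta(.6446,.1143,.2,-7.5)
p,d=imaging.snapshot('scene');a=(260,100);crop('s',p,a[0],a[1],a[0]+120,a[1]+100,5,'s16')
E
```

```text
t 27.53 pos [0.4339 0.0438 0.2012] rpy [ 1.7992e+02  1.1000e-01 -7.6000e+00] w 0.0547 F [-0.1 -0.1 -4.6]
shift in final axes mm [199.7 -97.4   1.2] in present axes [199.5 -97.7   0.7] rotvec deg [ 0.08  0.11 -0.1 ]
```

View pics/s16.png

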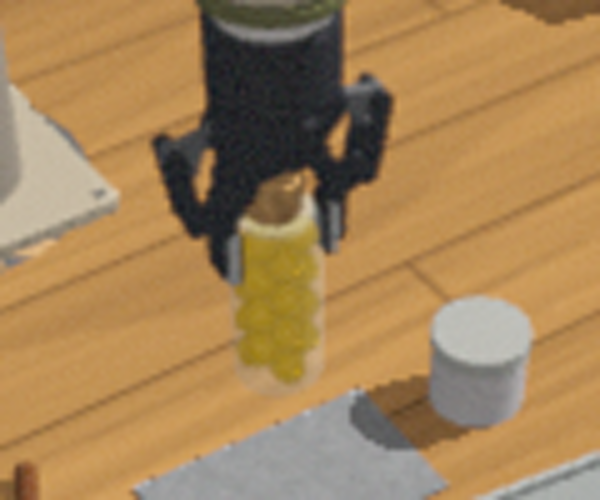

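Vial held level, base at crop (280,385). Carrying it to bay1.

Emit:
step_arm(targets="0.003 -0.0015 -0.001 0 0 0 0.05; 0.006 -0.003 -0.001 0 0 0 0.05; 0.009 -0.0045 0 0 0 0 0.05; 0.012 -0.006 0 0 0 0 0.05; 0.012 -0.006 0 0 0 0 0.05; 0.012 -0.006 0 0 0 0 0.05; 0.012 -0.006 0 0 0 0 0.05; 0.012 -0.006 0 0 0 0 0.05; 0.012 -0.006 0 0 0 0 0.05; 0.012 -0.006 0 0 0 0 0.05; 0.012 -0.006 0 0 0 0 0.05; 0.012 -0.006 0 0 0 0 0.05; 0.012 -0.006 0 0 0 0 0.05; 0.012 -0.006 0 0 0 0 0.05; 0.012 -0.006 0 0 0 0 0.05; 0.012 -0.006 0 0 0 0 0.05")

```text
time: 28.92
tool_pos: [0.6245, 0.1125, 0.1821]
tool_rot: [3.136, 0.026, -0.134]
contact_force: [0.7, 0.5, -4.5]
width: 0.0548
```

```bash
python3 - <<'E'
from h import *
delta(.6446,.1143,.1565,-7.5)
E
```

```text
t 28.92 pos [0.6245 0.1125 0.1821] rpy [179.69   1.48  -7.65] w 0.0548 F [ 0.7  0.5 -4.5]
shift in final axes mm [19.7 -4.4 25.6] in present axes [20.4 -4.6 25.1] rotvec deg [ 0.31  1.48 -0.15]
```

Emit:
step_arm(targets="0.007 -0.001 -0.002 0.1 0.4 0 0.05; 0.004 0 -0.002 0.1 0.4 0 0.05; 0.002 0 0 0 0.3 0 0.05; 0 0 0 0 0 0 0.05; 0 0 0 0 0 0 0.05")

```text
time: 29.33
tool_pos: [0.6388, 0.1125, 0.1805]
tool_rot: [3.139, 0.011, -0.133]
contact_force: [0.3, 0.3, -4.5]
width: 0.0551
```

```bash
python3 - <<'E'
from h import *
delta(.6446,.1143,.1565,-7.5)
E
```

```text
t 29.33 pos [0.6388 0.1125 0.1805] rpy [179.83   0.64  -7.61] w 0.0551 F [ 0.3  0.3 -4.5]
shift in final axes mm [ 5.5 -2.6 24. ] in present axes [ 5.8 -2.6 24. ] rotvec deg [ 0.17  0.64 -0.11]
```

Emit:
step_arm(targets="0.004 -0.001 0 0.1 0.5 0 0.05; 0.002 -0.001 0 0 0.1 0 0.05; 0 0 0 0 0 0 0.05; 0 0 0 0 0 0 0.05")

```text
time: 29.67
tool_pos: [0.6445, 0.1132, 0.1811]
tool_rot: [3.14, -0.001, -0.133]
contact_force: [0.2, 0.2, -4.5]
width: 0.0545
```

```bash
python3 - <<'E'
from h import *
delta(.646,.1143,.1565,-7.5)
p,d=imaging.snapshot('scene');a=(300,110);crop('s',p,a[0],a[1],a[0]+120,a[1]+100,5,'s17')
E
```

```text
t 29.67 pos [0.6445 0.1132 0.1811] rpy [ 1.7994e+02 -3.0000e-02 -7.6400e+00] w 0.0545 F [ 0.2  0.2 -4.5]
shift in final axes mm [ 1.3 -1.3 24.6] in present axes [ 1.3 -1.3 24.6] rotvec deg [ 0.06 -0.03 -0.14]
```

View pics/s17.png

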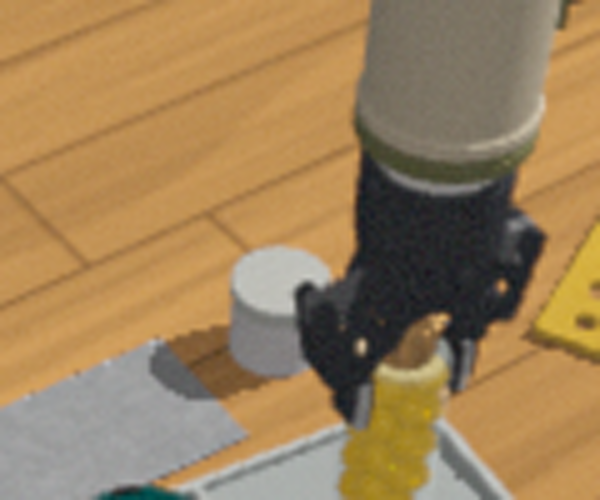

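The vial leans slightly left going downward in this view. I need to check whether that is perspective or real tilt.

```bash
python3 - <<'E'
from h import *
p,d=imaging.snapshot('scene');a=(330,150);crop('s',p,a[0],a[1],a[0]+100,a[1]+80,7,'s18')
for z in (.0945,.2125): 
  q=proj('scene',(.6445,.1132,z));print(q,(q-a)*7)
hsv=cv2.cvtColor(p,cv2.COLOR_RGB2HSV);m=(hsv[...,0]>19)&(hsv[...,0]<32)&(hsv[...,1]>140)&(hsv[...,2]>90)
m[:, :355]=0;m[:150]=0;m[245:]=0;m[:,415:]=0
v,u=np.nonzero(m);print(len(u))
for r in range(v.min(),v.max()+1,4): 
  c=u[v==r]
  if len(c): print(r,c.min(),c.max(),c.mean().round(1))
E
```

```text
[375.92564257 211.26118914] [321.47949801 428.82832399]
[380.54048163 182.43462581] [353.78337143 227.04238066]
448
162 414 414 414.0
166 412 414 413.0
170 410 414 412.0
174 407 414 410.5
178 412 414 413.0
186 375 388 381.5
190 375 387 381.0
194 374 385 379.5
198 370 385 377.5
202 369 384 376.5
206 368 384 376.0
210 373 381 377.0
```

View pics/s18.png

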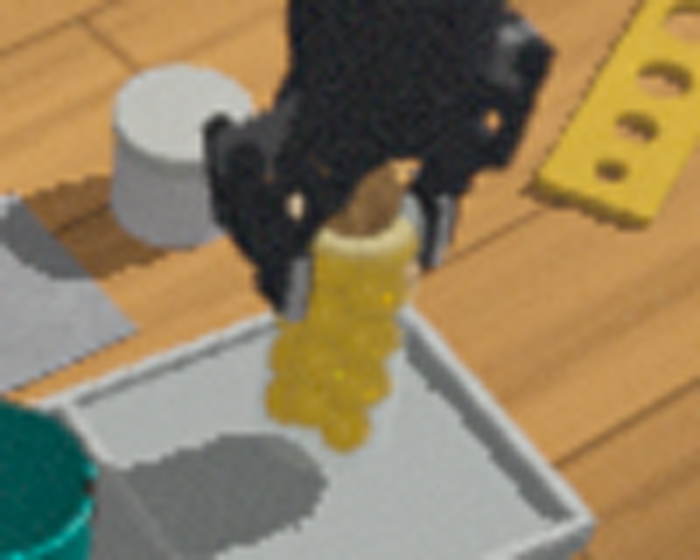

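```bash
python3 - <<'E'
from h import *
from scipy.optimize import least_squares
def fit(d,x,y,z0,lab):
    C=cloud('scene',d);k=(d>0)&(C[...,2]>z0+.012)&(C[...,2]<z0+.085)&(np.hypot(C[...,0]-x,C[...,1]-y)<.036)
    P=C[k]
    f=lambda q: np.hypot(P[:,0]-q[0]-q[2]*(P[:,2]-z0-.05),P[:,1]-q[1]-q[3]*(P[:,2]-z0-.05))-.028
    r=least_squares(f,[x,y,0,0],loss='soft_l1',f_scale=.002);print(lab,k.sum(),r.x[:2].round(4),np.degrees(r.x[2:]).round(2),np.abs(r.fun).mean())
fit(np.load('scene0.npy'),.6052,-.192,.07,'ref standing')
p,d=imaging.snapshot('scene')
fit(d,.643,.1135,.0945,'held')
E
```

```text
ref standing 351 [ 0.605  -0.1924] [-0.02  0.12] 0.0005758352878600171
held 340 [0.6404 0.1155] [-0.21 -0.39] 0.0007581954488554373
```

Not a tilt: a cylinder fit to the depth points gives a lean of at most 0.4°, as good as the standing reference (0.1°). The vial centre is at (0.640, 0.1155), so I shift +4 mm in x while lowering.

Emit:
step_arm(targets="0.003 0 0.002 0 0 0 0.05; 0.001 0.001 0.004 0 0 0 0.05; 0 0 0.005 0 0 0 0.05; 0 0 0.004 0 0 0 0.05; 0 0 0.002 0 0 0 0.05; 0 0 0 0 0 0 0.05; 0 0 0 0 0 0 0.05")

```text
time: 30.4
tool_pos: [0.6483, 0.1114, 0.1612]
tool_rot: [3.14, 0.001, -0.133]
contact_force: [-0.2, 0.2, -5.1]
width: 0.0547
```

```bash
cat >> h.py <<'E'
from scipy.optimize import least_squares
def fit(d,x,y,z0,lab):
    C=cloud('scene',d);k=(d>0)&(C[...,2]>z0+.012)&(C[...,2]<z0+.085)&(np.hypot(C[...,0]-x,C[...,1]-y)<.036)
    P=C[k]
    f=lambda q: np.hypot(P[:,0]-q[0]-q[2]*(P[:,2]-z0-.05),P[:,1]-q[1]-q[3]*(P[:,2]-z0-.05))-.028
    r=least_squares(f,[x,y,0,0],loss='soft_l1',f_scale=.002);print(lab,k.sum(),r.x[:2].round(4),np.degrees(r.x[2:]).round(2),np.abs(r.fun).mean())
E
python3 - <<'E'
from h import *
delta(.6475,.1125,.1565,-7.5)
p,d=imaging.snapshot('scene')
fit(d,.645,.114,.08,'held')
E
```

```text
t 30.4 pos [0.6483 0.1114 0.1612] rpy [ 1.7992e+02  6.0000e-02 -7.6400e+00] w 0.0547 F [-0.2  0.2 -5.1]
shift in final axes mm [-0.9 -1.   4.7] in present axes [-0.9 -1.   4.7] rotvec deg [ 0.08  0.06 -0.14]
held 320 [0.6442 0.1135] [ 0.41 -0.62] 0.000711043784186212
```

Centred at (0.644, 0.1135), about 5 mm above the deck. Lowering the last bit.

Emit:
step_arm(targets="0 0 0.001 0 0 0 0.05; 0 0 0.0015 0 0 0 0.05; 0 0 0.0015 0 0 0 0.05; 0 0 0.001 0 0 0 0.05; 0 0 0 0 0 0 0.05")

```text
time: 30.87
tool_pos: [0.6487, 0.1115, 0.1566]
tool_rot: [3.14, -0.0, -0.133]
contact_force: [-0.6, 0.3, -4.9]
width: 0.0547
```

Emit:
step_arm(targets="0 0 0.001 0 0 0 0.05; 0 0 0.0005 0 0 0 0.05")

```text
time: 31.03
tool_pos: [0.6494, 0.1116, 0.1566]
tool_rot: [3.141, -0.002, -0.133]
contact_force: [-0.0, -0.5, -2.2]
width: 0.0548
```

Emit:
step_arm(targets="0 0 0.0008 0 0 0 0.05")

```text
time: 31.12
tool_pos: [0.6498, 0.1116, 0.1566]
tool_rot: [3.141, -0.004, -0.133]
contact_force: [-2.7, -0.6, 2.1]
width: 0.0547
```

Contact. Releasing.

Emit:
step_arm(targets="0 0 -0.0003 0 0 0 0.057; 0 0 0 0 0 0 0.06; 0 0 0 0 0 0 0.07; 0 0 0 0 0 0 0.08; 0 0 0 0 0 0 0.085; 0 0 0 0 0 0 0.085; 0 0 0 0 0 0 0.085")

```text
time: 31.7
tool_pos: [0.6515, 0.1118, 0.1592]
tool_rot: [-3.141, -0.008, -0.133]
contact_force: [-0.7, 0.9, -0.0]
width: 0.0851
```

```bash
python3 - <<'E'
from h import *
delta(.6475,.1125,.25,-7.5)
p,d=imaging.snapshot('scene')
fit(d,.645,.114,.07,'standing')
E
```

```text
t 31.7 pos [0.6515 0.1118 0.1592] rpy [-179.96   -0.46   -7.64] w 0.0851 F [-0.7  0.9 -0. ]
shift in final axes mm [ -4.   -0.1 -90.8] in present axes [ -3.3  -0.2 -90.8] rotvec deg [-0.04 -0.46 -0.14]
standing 326 [0.646  0.1141] [0.17 0.22] 0.0007501953360867386
```

Standing upright at (0.646, 0.114). Rising clear and backing away.

Emit:
step_arm(targets="0 0 -0.004 0 -0.2 0 0.085; 0 0 -0.008 0 -0.2 0 0.085; 0 0 -0.012 0 0 0 0.085; 0 0 -0.015 0 0 0 0.085; 0 0 -0.015 0 0 0 0.085; 0 0 -0.015 0 0 0 0.085; 0 0 -0.015 0 0 0 0.085; 0 0 -0.015 0 0 0 0.085; -0.01 0 -0.01 0 0 0 0.085; -0.02 0 -0.004 0 0 0 0.085; -0.025 0 0 0 0 0 0.085; -0.025 0 0 0 0 0 0.085; -0.025 0 0 0 0 0 0.085; -0.025 0 0 0 0 0 0.085; -0.025 0 0 0 0 0 0.085; -0.015 0 0 0 0 0 0.085; -0.008 0 0 0 0 0 0.085; 0 0 0 0 0 0 0.085")

```text
time: 33.25
tool_pos: [0.4706, 0.1361, 0.2999]
tool_rot: [-3.135, -0.021, -0.135]
contact_force: [-0.6, 0.2, 0.4]
width: 0.0853
```

```bash
python3 - <<'E'
from h import *
delta(.6475,.1125,.25,-7.5)
for n in('scene','top'):
  p,d=imaging.snapshot(n);C=cloud(n,d)
  crop('s',p,*((230,150,430,300) if n=='scene' else (225,110,425,260)),4,'f'+n)
  k=(d>0)&(abs(C[...,2]-.111)<.005)&(abs(C[...,0]-.6)<.1)&(abs(C[...,1]+.2)<.05)
  if k.sum()>20: print(n,'dish',k.sum(),cv2.minAreaRect((C[k][:,:2]*1000).astype(np.float32)))
  k=(d>0)&(abs(C[...,2]-.2195)<.005)&(abs(C[...,0]-.645)<.04)&(abs(C[...,1]-.114)<.04)
  if k.sum()>20: print(n,"cork",k.sum(),cv2.minEnclosingCircle((C[k][:,:2]*1000).astype(np.float32)))
  if n=='scene': fit(d,.645,.114,.07,'standing')
E
```

```text
t 33.25 pos [0.4706 0.1361 0.2999] rpy [-179.61   -1.18   -7.72] w 0.0853 F [-0.6  0.2  0.4]
shift in final axes mm [178.5   0.3  49.9] in present axes [177.4  -0.   53.5] rotvec deg [-0.38 -1.18 -0.22]
scene dish 267 ((603.2645874023438, -200.45701599121094), (60.562705993652344, 131.59771728515625), 82.02716064453125)
scene cork 126 ((646.9139404296875, 113.7480697631836), 19.70171546936035)
standing 331 [0.646  0.1141] [-0.17 -0.11] 0.0007759001573664394
top dish 222 ((604.025634765625, -200.22592163085938), (61.315025329589844, 130.67124938964844), 81.98188018798828)
top cork 167 ((647.442138671875, 113.35077667236328), 18.645898818969727)
```

View pics/fscene.png

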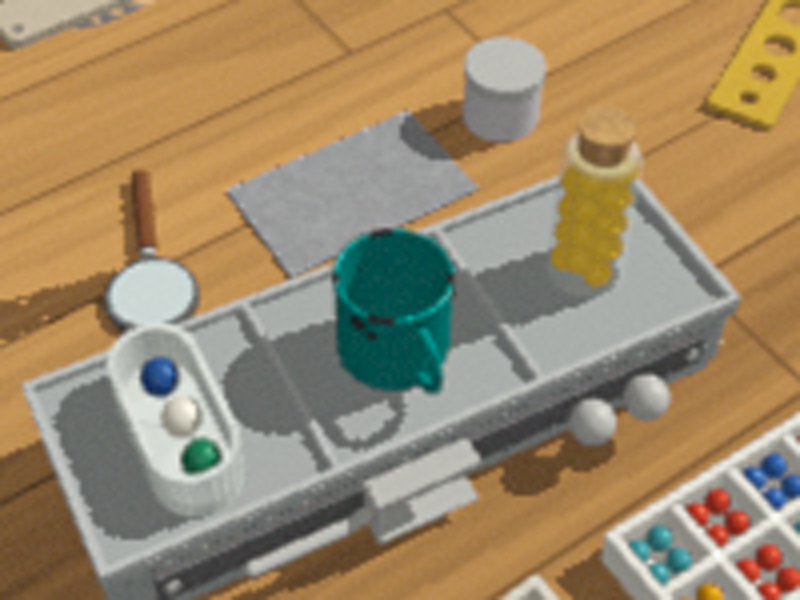

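View pics/ftop.png

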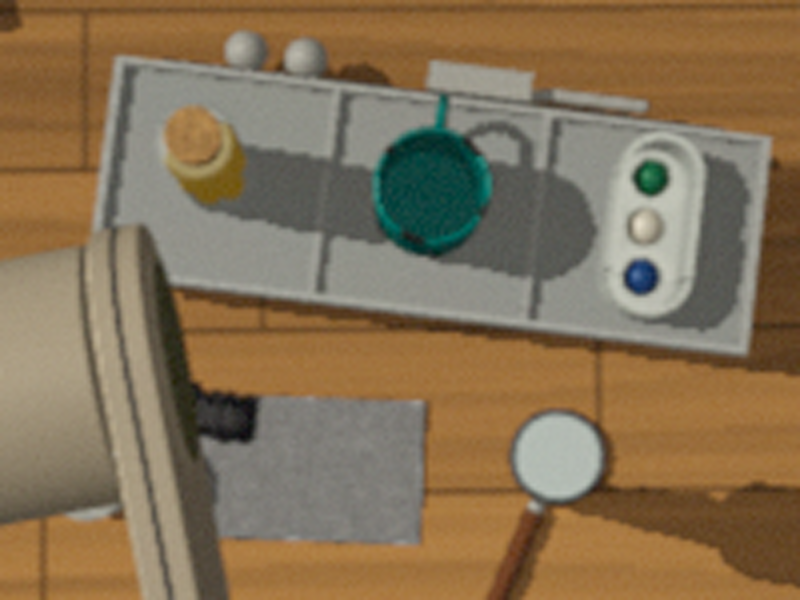

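The vial stands upright in bay1 (cork at 607,135). The dish is flat in bay3 with its three marbles (159,376; 182,416; 201,456). The mug, tin, magnifier and the balls and scoop are where they were, and the gripper is clear. Handing in.

Emit:
step_arm(targets="0 0 0 0 0 0 0.085; 0 0 0 0 0 0 0.085; 0 0 0 0 0 0 0.085; 0 0 0 0 0 0 0.085")

```text
time: 33.68
tool_pos: [0.4743, 0.1352, 0.3005]
tool_rot: [-3.135, -0.022, -0.136]
contact_force: [-0.1, 0.7, -0.8]
width: 0.0847
```

```bash
python3 -c "
from plant import close_job
print(close_job())"
```

```text
the job is handed in; nothing more can be done
None
```

The vial and the dish are swapped, and the job was handed in at about 34 s of the 69 s allowed. I parked the vial on the mat, carried the dish over the mug to bay3 (the -y end), then set the vial in bay1 (the +y end).

| Item | Final position (x, y in m) | Bay middle (x, y in m) | Orientation |
|---|---|---|---|
| Dish | 0.603–0.604, -0.200 | 0.602, -0.201 | yaw -8°, shelf -7.7° |
| Vial | 0.646–0.647, 0.114 | 0.645, 0.114 | lean at most 0.2° |

- **Marbles:** all three are still in the dish.
- **Other things:** in the last close-up views the mug, tin, magnifier, balls and scoop look unmoved. The jar lies outside those crops and the gauge is only partly in view, so I did not check them at the end; the arm never worked near either.
- **Roughest moments:** the vial met the mat at roughly 12 N, the hardest set-down. It also tilted about 1.5° briefly on the way to bay1, and I corrected that before lowering.
- **Disagreement:** the two cameras differed by about 1 mm on the final positions. The bay middles themselves are good to only about 2 mm.

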